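# Stack the loaf tins in the carrier and hold its locking rod through both bushings

### The arm

A 6-joint arm with a two-finger parallel gripper is mounted at the origin on the work surface. World frame = base frame: x ahead of the robot, y to its left, z up, the work surface at z = 0. Lengths are in m, angles in rad, forces in N, time in s.
With the tool pointing down it reaches from about 0.35 to 1 m from the base axis. Payload 7.1 kg.
Tool frame: the origin (TCP) lies midway between the tips of the shut fingers; the grasp point (between the pads) lies grasp_offset behind it (grasp_offset is the distance from the TCP to the grasp point, in m); z points along the fingers, y is the direction in which the jaws open and shut (so a half turn about z gives the same grasp; the last joint's range is limited). The gripper opens to 85 mm and grips with 20 to 120 N. Pads are 22 mm wide; open, the fingers measure 114 mm over their backs; the gripper's body (76 mm by 85 mm) begins 54 mm behind the grasp point. The pads swing forward as they close: fully open they stand 13 mm farther back than shut.
Start: joints at [1.095, 0.423, 1.63, -0, 1.089, -0.019], TCP at [0.276, 0.561, 0.231] pointing down, gripper open.
Joint ranges: [-3, 3], [-0.9, 2.11], [0.09, 2.58], [-1.31, 4.45], [0.11, 2.69], [-2.54, 2.54]. Speed limits (rad/s): [2.39, 2.39, 3.01, 3.14, 3.14, 3.14].

### API

Orientations are given as a rotation vector (axis times angle).
In Python, from workcell import * gives the robot as it stands. The module is installed in compiled form; this text tells all that it offers.
- The arm moves only by the shell command python3 -m crank 'ROWS' [OPENING] [FORCE]. ROWS is JSON, one flat list of numbers, 6 for each row, row after row: the shift along the tool's x, y, z in mm, then the turn, a rotation vector about the tool's x, y, z in degrees. A call has 1 to 12 rows; each row is the pose to reach, as a shift and turn from the pose commanded when the call began, along the tool's axes at that moment; what a row does not reach only later rows make up. A row lasts 1/10 s, in which the tool goes at most 50 mm and 8.59 degrees, less where a joint would pass 70% of its speed; a pose out of reach is approached as far as the arm can. A call with a gripper value outside its range is refused whole. OPENING is the opening, from 0 (shut) to 1 (fully open), set as the call begins (- or left out, the last holds). The fingers move at their own pace and stop on an object; FORCE is the grip in N (left out, the last holds). Time passes only in rows, so rows that repeat a pose let the fingers close. It gives the time, the measured TCP pose, the force and the opening at its end, in the units of the state.
- get_state(): the state, without advancing time (a new reading comes with each control period).
- capture(name): name is "side" or "top"; returns a dict with "pixels" (480x640x3 uint8, red, green, blue), "range_z" (480x640 float32, m along the optical axis (not along the pixel's ray), 0 where there is no reading), "vfov" (degrees; the focal length in pixels is half the picture's height over the tangent of half this angle, whatever the lens; pixels are square), "cx", "cy" (the principal point, pixels), "k1" (the pictures are not rectified: a ray, as slopes to the right and down, at radius r is drawn at 1 + k1 r^2 times it, then the intrinsics apply), "T" (4x4, takes a point from camera to world coordinates). Camera axes: x right, y down, z forward; pixel columns grow to the right and rows downward; lengths in m; the calibration is good to about 2 mm. A picture is of the moment at which its call begins.
- close_job(): hands the job in, once; it reports no verdict.
The state is a dict: "time": time; "q": joint angles; "qd": joint speeds; "tau": joint torques, N m; "tcp_pos": TCP position; "orientation": TCP orientation; "contact_force": force on the tool from outside, world axes, zero at the start; "wrist_torque": the same for the moment, N m; "gripper_width": finger opening in m.
Only numpy, scipy, OpenCV 4.12 (cv2) and the standard library are available. Lean on these libraries where they do the work, as an engineer would, in place of code of your own. Each camera call takes 0.05 s, during which the arm holds its last target.

### The job

Stack the silver-lidded loaf tin squarely on the tin already in the carrier, then the blue-lidded tin squarely on top of that. Then take the red-handled locking rod from its stand, thread it straight down through the carrier's upper bushing and on through the lower one, and stop with about 20 mm left open between the rod's collar and the upper bushing so that a spring clip can be slipped in. Finish while still holding the rod there, still and upright, never letting it drop home; leave the jar, the cup and the little loaf alone.

Things in the scene. Friction and masses are not known exactly. Their poses are not given: they have to be found in the camera images.
- carrier: fixed tin carrier: aluminium base plate 10 mm thick, cream end stop (95 mm tall, inner face at x = -70 mm), and a cream post 120 mm tall (x = 62 to 106, y = 18 to 32 mm) carrying two brass bushings one above the other. Origin on the bench under the centre of the tin column; x from end stop to bushings, z up. Beside the tins the sides (+y, -y) are open. Tins lie with their long side along x.
- upper_bushing (a point): centre of the top mouth of the upper brass bushing (block 36 x 36 mm, 15 mm thick), at x = 84 mm, 120 mm above the bench; the hole is vertical, 15 mm in diameter, with a 3 mm chamfer.
- lower_bushing (a point): centre of the underside of the lower brass bushing, of the same size, on the same vertical axis, 48 mm above the bench (it occupies 48 to 63 mm; the upper one 105 to 120 mm). Below it is open down to the bench.
- base_tin_mid (a point): centre of the dark-lidded tin that already lies in the carrier, loose on the base plate (its top is 46 mm above the bench). Closed box 110 (x) x 58 (y) x 36 (z) mm, about 0.25 kg.
- silver_tin_mid (a point): centre (half-way up) of the plain silver-lidded tin, starting on the bench; 110 (x) x 58 (y) x 36 (z) mm, about 0.25 kg, flat top and bottom, the same either way round.
- blue_tin_mid (a point): centre (half-way up) of the blue-lidded tin, starting on the bench; same size and mass as the silver one.
- rod_handle (a point): centre of the rod's red round handle, 22 mm in diameter and 44 mm tall (22 mm above and below this point). z points up along the rod. The rod weighs about 0.16 kg. It starts upright in a steel stand, hanging by its collar on the stand's top 115 mm above the bench; the stand is 70 x 70 mm, its hole 15 mm; lift the rod 115 mm to clear it.
- rod_collar (a point): centre of the underside of the rod's collar (30 mm in diameter, 6 mm thick), 28 mm below the handle's centre.
- rod_tip (a point): lower end of the rod's steel shank, 12 mm in diameter, 110 mm below the underside of the collar; the last 6 mm taper to 6 mm.
- jar: amber jar with a yellow cap, 68 mm in diameter, 95 mm tall; bystander. Origin at its underside.
- cup: small steel cup, 72 mm in diameter, 70 mm tall; bystander. Origin at its underside.
- loaf: small round brown loaf, 104 mm in diameter, 51 mm tall; bystander. Origin at its underside.
- rod: the locking rod as a whole; origin at its tip, z up along it.
Not all that is in view belongs to the job. Of the things that look like the rod, the smaller one is meant.

How it is judged:
By the outcome, as a careful person would: the job done as asked, in the order asked, and still so for the second after the job is handed in, while the arm keeps its last pose, push and grip.
It also fails if it takes over 72 s, if anything falls off the work surface, if the arm or the gripper's body presses on something with over 40 N, if the wrist force passes 120 N, or if a joint passes its speed limit or range.

## Working session

There is one attempt and no reset: what is moved stays moved. The work goes in short steps, Python scripts to look and compute and a shell command to move; the robot and the scene stay as the last step left them, time stands still between calls to the robot, and variables do not carry over. Pictures are saved under pics/ and viewed, and the job is handed in when it is done.

```bash
mkdir -p pics; cat > h.py <<'E'
import numpy as np, cv2
from workcell import *
from scipy.spatial.transform import Rotation as R
def cam(n):
    c=capture(n); f=240/np.tan(np.radians(c["vfov"])/2)
    c["f"]=f; return c
def cloud(c):
    f=c["f"]; v,u=np.mgrid[0:480,0:640].astype(float)
    K=np.array([[f,0,c["cx"]],[0,f,c["cy"]],[0,0,1.]])
    p=cv2.undistortPoints(np.stack([u.ravel(),v.ravel()],1)[:,None],K,np.array([c["k1"],0,0,0.]))[:,0]
    z=c["range_z"].ravel(); P=np.c_[p*z[:,None],z]
    W=P@c["T"][:3,:3].T+c["T"][:3,3]; W[z==0]=np.nan
    return W.reshape(480,640,3)
def save(c,n,crop=None,s=1):
    im=c["pixels"][:,:,::-1]
    if crop: u0,v0,u1,v1=crop; im=im[v0:v1,u0:u1]
    cv2.imwrite("pics/"+n,cv2.resize(im,None,fx=s,fy=s,interpolation=cv2.INTER_CUBIC))
E
python3 - <<'E'
from h import *
for n in("top","side"):
    c=cam(n); save(c,n+"0.png"); np.save(n+"0.npy",cloud(c)); print(c["vfov"],c["cx"],c["cy"],c["k1"],c["T"].round(3).tolist())
s=get_state(); print(s)
import workcell; print([x for x in dir(workcell) if x[0]!='_'])
try: print(grasp_offset)
except Exception as e: print(e)
E
```

```text
55.52253309830475 318.6365382887057 232.80408953336038 -0.05024165903088186 [[-0.017, -0.99, 0.14, 0.45], [-1.0, 0.018, 0.006, 0.059], [-0.009, -0.14, -0.99, 1.14], [0.0, 0.0, 0.0, 1.0]]
46.369586792324455 322.4875026366627 241.41415361566712 -0.012304919507919268 [[0.732, -0.482, 0.482, 0.002], [-0.682, -0.509, 0.526, -0.576], [-0.008, -0.713, -0.701, 0.966], [0.0, 0.0, 0.0, 1.0]]
{'time': 0.1, 'q': array([ 1.09501619e+00,  4.23771213e-01,  1.63060072e+00, -2.73794841e-06,
        1.08859893e+00, -1.89802429e-02]), 'qd': array([ 0.00142761, -0.00104368, -0.001881  , -0.00026881,  0.00109192,
       -0.00090321]), 'tau': array([ 3.87435221e-04, -5.58426583e+01, -2.82447928e+01, -2.46224681e-05,
        3.06711299e-03, -1.80929490e-06]), 'tcp_pos': array([0.27541729, 0.56050118, 0.23062423]), 'orientation': array([-7.11239275e-01, -3.05967860e+00,  2.09969446e-03]), 'contact_force': array([ 0.19739053, -0.86013432, -0.24677314]), 'wrist_torque': array([ 0.03027311,  0.00924326, -0.02120767]), 'gripper_width': 0.08533819610368959}
['Unreachable', 'capture', 'close_job', 'get_state', 'grasp_offset']
0.0187
```

View pics/top0.png

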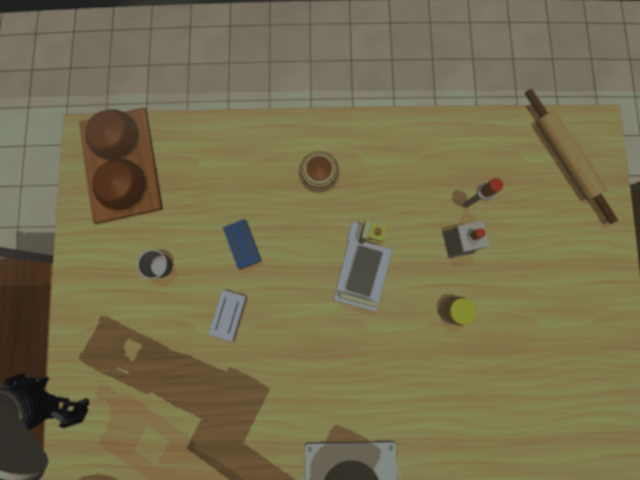

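View pics/side0.png

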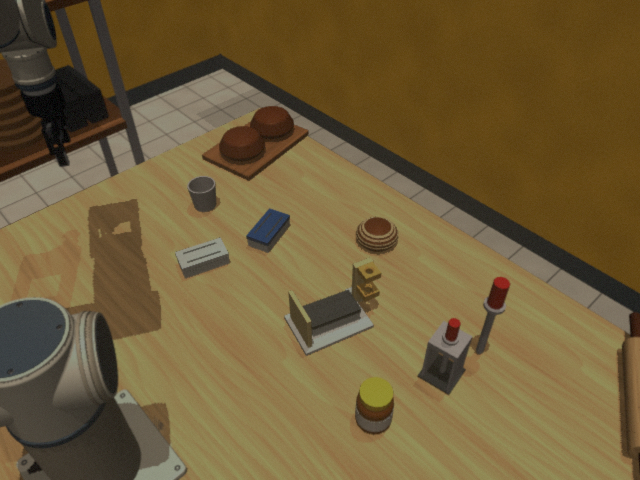

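The top view shows the carrier at about (365,270), with its bushings toward the top of the picture. The silver tin is at (229,315), the blue tin at (242,244), and the stand with the smaller rod at (470,238). A larger look-alike stands at (490,190). Next I'll measure these from both depth clouds.

```bash
python3 - <<'E'
from h import *
T=np.load("top0.npy"); S=np.load("side0.npy")
def rect(P):
    r=cv2.minAreaRect((P[:,:2]*1000).astype(np.float32)); return np.round(r[0],1),np.round(r[1],1),round(r[2],1),len(P)
def sel(C,box,z0,z1):
    x0,x1,y0,y1=box; m=(C[...,0]>x0)&(C[...,0]<x1)&(C[...,1]>y0)&(C[...,1]<y1)&(C[...,2]>z0)&(C[...,2]<z1); return C[m]
for (u,v) in [(229,315),(242,244),(365,270),(375,231),(480,232),(497,185),(461,311),(319,168),(153,264)]: print((u,v),T[v,u].round(3))
for (u,v) in [(203,257),(268,229),(332,312),(453,322),(499,283),(375,386)]: print('s',(u,v),S[v,u].round(3))
E
```

```text
(229, 315) [0.412 0.283 0.039]
(242, 244) [0.582 0.253 0.039]
(365, 270) [ 0.513 -0.044  0.047]
(375, 231) [ 0.605 -0.069  0.063]
(480, 232) [ 0.584 -0.285  0.166]
(497, 185) [ 0.675 -0.309  0.218]
(461, 311) [ 0.414 -0.255  0.096]
(319, 168) [0.764 0.062 0.057]
(153, 264) [0.539 0.482 0.01 ]
s (203, 257) [0.406 0.272 0.037]
s (268, 229) [0.574 0.243 0.037]
s (332, 312) [ 0.507 -0.052  0.045]
s (453, 322) [ 0.582 -0.284  0.165]
s (499, 283) [ 0.675 -0.305  0.214]
s (375, 386) [ 0.421 -0.251  0.095]
```

```bash
python3 - <<'E'
from h import *
c=cam("top"); save(c,"t1.png",(200,210,410,350),3.8); c=cam("side"); save(c,"s1.png",(270,240,510,420),3.3)
save(c,"s2.png",(160,190,310,290),5)
E
```

```text
(no output)
```

View pics/t1.png

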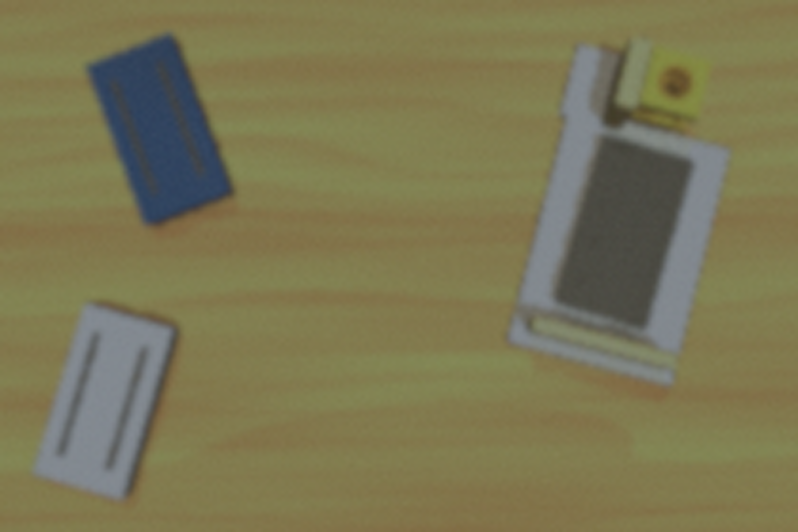

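View pics/s1.png

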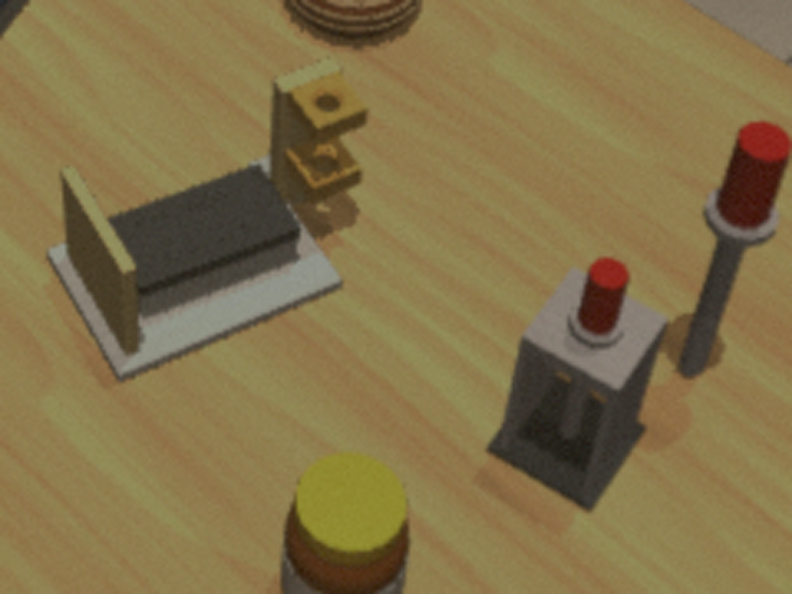

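View pics/s2.png

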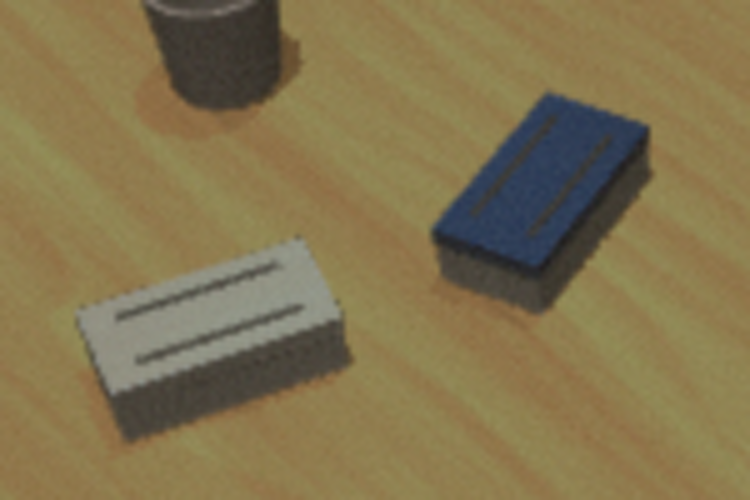

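Both views agree on what each thing is. For precise poses I'll intersect the corner pixels I read with planes of known height, for both cameras.

```bash
cat >> h.py <<'E'
def onplane(c,uv,z):
    f=c["f"];K=np.array([[f,0,c["cx"]],[0,f,c["cy"]],[0,0,1.]])
    p=cv2.undistortPoints(np.array(uv,float)[:,None],K,np.array([c["k1"],0,0,0.]))[:,0]
    d=np.c_[p,np.ones(len(p))]@c["T"][:3,:3].T; o=c["T"][:3,3]
    return (o+d*((z-o[2])/d[:,2])[:,None])
def crop2uv(xy,u0,v0,s): return (np.array(xy,float)+.5)/s-.5+[u0,v0]
def quad(P,n):
    P=P[:,:2]*1000; e=np.roll(P,-1,0)-P; L=np.linalg.norm(e,axis=1)
    long=[i for i in range(4) if L[i]>L.mean()]
    a=[np.degrees(np.arctan2(e[i][1],e[i][0]))%180 for i in range(4)]
    print(n,"c",P.mean(0).round(1),"L",L.round(1),"ang",np.round(a,1))
E
python3 - <<'E'
from h import *
t=cam("top"); s=cam("side")
T=lambda q:crop2uv(q,200,210,3.8)
S1=lambda q:crop2uv(q,270,240,3.3)
S2=lambda q:crop2uv(q,160,190,5)
quad(onplane(t,T([(89,66),(172,34),(233,193),(150,225)]),.036),"blue t")
quad(onplane(s,S2([(548,93),(650,128),(542,270),(434,235)]),.036),"blue s")
quad(onplane(t,T([(90,302),(174,325),(125,499),(35,473)]),.036),"silver t")
quad(onplane(s,S2([(300,238),(343,318),(115,390),(78,312)]),.036),"silver s")
quad(onplane(t,T([(605,136),(692,160),(647,328),(555,300)]),.046),"base t")
quad(onplane(s,S1([(262,168),(298,232),(140,284),(105,220)]),.046),"base s")
quad(onplane(t,T([(655,48),(710,55),(697,118),(640,108)]),.12),"bush t")
quad(onplane(s,S1([(340,70),(367,108),(319,132),(290,92)]),.12),"bush s")
print("hole",onplane(t,T([(676,81)]),.12),onplane(s,S1([(328,102)]),.12))
print("plate t",onplane(t,T([(730,148),(672,384),(510,342),(575,42)]),.01).round(4))
print("plate s",onplane(s,S1([(341,283),(122,376),(50,256)]),.01).round(4))
C={n:cloud(c) for n,c in(("t",t),("s",s))}
for n,c in(("t",t),("s",s)):
    W=C[n];im=c["pixels"].astype(int)
    near=(abs(W[...,0]-.58)<.04)&(abs(W[...,1]+.285)<.04)
    red=near&(im[...,0]>2*im[...,1])&(W[...,2]>.162); print(n,"rod top",W[red].mean(0),red.sum(), (W[red].min(0),W[red].max(0)))
    for nm,x,y,zt in (("blue",.58,.25,.036),("silver",.41,.28,.036),("base",.51,-.045,.046)):
        m=(abs(W[...,0]-x)<.09)&(abs(W[...,1]-y)<.07)&(W[...,2]>zt-.008)&(W[...,2]<zt+.008)
        m=m.astype(np.uint8); k,l,st,_=cv2.connectedComponentsWithStats(m); i=1+st[1:,4].argmax()
        v,u=np.nonzero(l==i); P=onplane(c,np.c_[u,v],zt)
        print(n,nm,[np.round(a,1) for a in cv2.minAreaRect((P[:,:2]*1000).astype(np.float32))],P.mean(0).round(4))
save(t,"t2.png",(430,160,520,260),6)
save(s,"s3.png",(410,260,520,400),4.2)
E
```

```text
blue t c [583.6 253.5] L [ 57.5 111.3  56.7 111.1] ang [110.4  20.9 110.2  21.3]
blue s c [583.6 252.6] L [ 59.1 110.5  58.7 113.2] ang [109.9  21.9 112.6  22.2]
silver t c [412.3 287.3] L [ 55.8 112.1  59.4 111.8] ang [ 74.1 164.2  73.7 162.4]
silver s c [412.5 288.5] L [ 60.1 108.   56.2 108.9] ang [ 73.8 161.6  74.8 163.7]
base t c [512.8 -41.9] L [ 57.1 109.8  60.1 108.5] ang [ 73.4 163.1  72.1 161.6]
base s c [512.2 -43.1] L [ 57.  107.   55.4 109.8] ang [ 68.6 159.   71.4 159.9]
bush t c [596.1 -67.9] L [33.  38.8 34.3 37.3] ang [ 81.6 166.4  78.9 164.3]
bush s c [596.5 -68.6] L [35.6 36.4 37.1 37.3] ang [ 71.3 169.5  72.9 167. ]
hole [[ 0.59678362 -0.06823897  0.12      ]] [[ 0.59493666 -0.06919831  0.12      ]]
plate t [[ 0.5676 -0.1158  0.01  ]
 [ 0.4155 -0.0727  0.01  ]
 [ 0.4441  0.0311  0.01  ]
 [ 0.6398 -0.016   0.01  ]]
plate s [[ 0.5644 -0.1174  0.01  ]
 [ 0.4153 -0.074   0.01  ]
 [ 0.4429  0.0269  0.01  ]]
t rod top [ 0.58205948 -0.28395053  0.16634777] 49 (array([ 0.57496099, -0.29232636,  0.16280451]), array([ 0.58865097, -0.2757133 ,  0.16902289]))
t blue [array([584.7, 255.8]), array([113. ,  60.6]), np.float64(20.7)] [0.5843 0.2557 0.036 ]
t silver [array([411.5, 288.9]), array([ 61.5, 112.7]), np.float64(74.4)] [0.4113 0.2889 0.036 ]
t base [array([513. , -41.4]), array([ 60.1, 112. ]), np.float64(71.9)] [ 0.5125 -0.0413  0.046 ]
s rod top [ 0.58238401 -0.2863694   0.16431784] 87 (array([ 0.57185252, -0.29659701,  0.16208845]), array([ 0.59371858, -0.27572686,  0.16704184]))
s blue [array([581.7, 251.4]), array([118. ,  64.8]), np.float64(20.7)] [0.5812 0.2517 0.036 ]
s silver [array([409.9, 284.8]), array([ 68.5, 112.2]), np.float64(72.9)] [0.4094 0.2857 0.036 ]
s base [array([511.3, -45.6]), array([ 67.3, 111.3]), np.float64(71.9)] [ 0.5123 -0.0451  0.046 ]
```

View pics/t2.png

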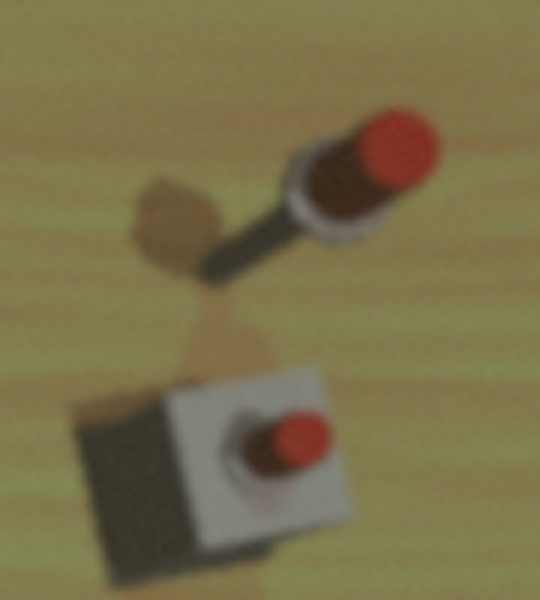

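View pics/s3.png

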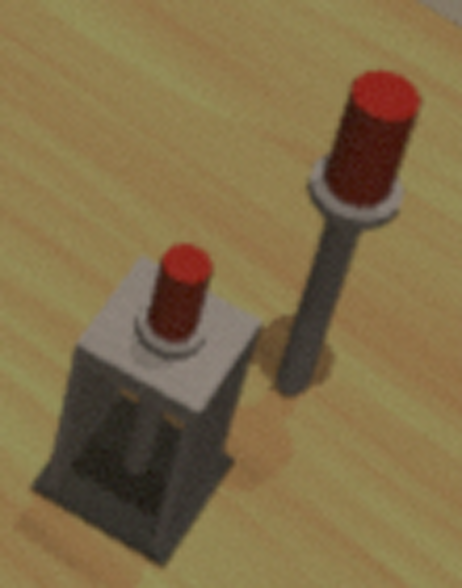

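```bash
cat >> h.py <<'E'
def proj(c,W):
    Tc=np.linalg.inv(c["T"]); P=W@Tc[:3,:3].T+Tc[:3,3]; x=P[:,:2]/P[:,2:]; r2=(x**2).sum(1,keepdims=True)
    return x*(1+c["k1"]*r2)*c["f"]+[c["cx"],c["cy"]]
def edges(c,ctr,ang,lx,ly,z,span=8,img=None):
    """fit rectangle edges; ctr mm, ang deg; returns center, ang, sizes"""
    im=c["pixels"].astype(np.float32) if img is None else img
    a=np.radians(ang);ex=np.array([np.cos(a),np.sin(a)]);ey=np.array([-ex[1],ex[0]]);ctr=np.array(ctr,float)
    out={}
    d=np.arange(-span,span+.01,.25)
    for nm,n,t,h,l in(("+x",ex,ey,lx/2,ly),("-x",-ex,ey,lx/2,ly),("+y",ey,ex,ly/2,lx),("-y",-ey,ex,ly/2,lx)):
        pts=[]
        for s in np.linspace(-.4*l,.4*l,25):
            Q=ctr+n*h+t*s+np.outer(d,n)
            uv=proj(c,np.c_[Q,np.full(len(Q),z*1000)]/1000).astype(np.float32)
            pr=cv2.remap(im,uv[:,0][None],uv[:,1][None],cv2.INTER_LINEAR)[0]
            pr=cv2.GaussianBlur(pr,(1,9),1.5) if pr.ndim==2 else cv2.GaussianBlur(pr[:,None],(1,9),1.5)[:,0]
            g=np.abs(np.gradient(pr,axis=0)).sum(-1)
            i=g.argmax(); w=g[max(0,i-6):i+7]; pts.append((s,(d[max(0,i-6):i+7]*w).sum()/w.sum()))
        pts=np.array(pts); m=np.median(pts[:,1]); k=abs(pts[:,1]-m)<2
        for _ in range(2):
            p=np.polyfit(pts[k,0],pts[k,1],1); k=abs(pts[:,1]-np.polyval(p,pts[:,0]))<.8
        out[nm]=(p[1],np.degrees(np.arctan(p[0])),k.sum())
    px,mx,py,my=[out[k][0] for k in("+x","-x","+y","-y")]
    C=ctr+ex*(px-mx)/2+ey*(py-my)/2
    angs=[ang-out["+x"][1],ang+out["-x"][1],ang+out["+y"][1],ang-out["-y"][1]]
    print("C",C.round(1),"L",round(lx+px+mx,1),round(ly+py+my,1),"angs",np.round(angs,1),[int(out[k][2]) for k in out])
    return C
E
python3 - <<'E'
from h import *
t=cam("top"); s=cam("side")
for n,c in (("t",t),("s",s)):
    print(n)
    for nm,ctr,a,z in(("blue",(583.6,253.5),21,.036),("silver",(412.3,287.5),-16.5,.036),("base",(512.6,-42.3),-17.5,.046)):
        print(nm,end=" ");edges(c,ctr,a,110,58,z)
    print("bush",end=" ");edges(c,(596,-68.4),-16,36,36,.12,6)
print(onplane(t,crop2uv([(302,439)],430,160,6),.165),onplane(s,crop2uv([(187,264)],410,260,4.2),.165))
Tq=crop2uv([(165,393),(320,367),(354,518),(203,550)],430,160,6);quad(onplane(t,Tq,.115),"stand t")
Sq=crop2uv([(143,259),(262,326),(197,412),(78,347)],410,260,4.2);quad(onplane(s,Sq,.115),"stand s")
E
```

```text
t
blue C [583.8 254.4] L 112.6 60.6 angs [20.8 20.9 20.4 20.5] [22, 22, 22, 19]
silver C [410.2 285.2] L 111.0 50.2 angs [-17.  -17.  -16.5 -16.6] [25, 24, 22, 24]
base C [512.9 -40.7] L 110.6 61.2 angs [-17.6 -17.3 -18.4 -18. ] [23, 23, 21, 24]
bush C [596.7 -67.1] L 34.9 37.5 angs [-16.  -13.  -16.1 -15.8] [10, 21, 22, 19]
s
blue C [584.3 255.5] L 110.9 59.0 angs [20.8 21.2 20.7 20.9] [23, 18, 23, 21]
silver C [410.7 284.7] L 110.6 50.7 angs [-16.9 -16.8 -16.5 -17.1] [25, 25, 21, 22]
base C [516.7 -46.2] L 101.7 65.6 angs [-21.8 -43.8 -18.3 -17.5] [14, 6, 25, 13]
bush C [596.5 -66.9] L 35.8 36.5 angs [-16.1 -15.8 -14.6 -16.4] [15, 25, 22, 23]
[[ 0.58242074 -0.2849226   0.165     ]] [[ 0.5825962  -0.28621376  0.165     ]]
stand t c [ 582.7 -286.2] L [60.8 58.8 59.4 61.2] ang [ 98.5   8.9 100.7  10.3]
stand s c [ 582.4 -286.8] L [59.4 57.1 57.1 59.4] ang [ 98.6   7.9 100.9  10.2]
```

```bash
cat >> h.py <<'E'
def plan(x,y,z,psi):
    s=get_state(); R0=R.from_rotvec(s["orientation"]).as_matrix()
    a=np.radians(psi); X=np.array([np.cos(a),np.sin(a),0]);Z=np.array([0,0,-1.]);G=np.c_[X,np.cross(Z,X),Z]
    sh=R0.T@(np.array([x,y,z])/1000-s["tcp_pos"])*1000
    rv=np.degrees(R.from_matrix(R0.T@G).as_rotvec())
    x0=R0[:,0]; print("t",round(s["time"],2),"tcp",(s["tcp_pos"]*1000).round(1),"psi",round(np.degrees(np.arctan2(x0[1],x0[0])),2),"tilt",np.round(R0[:2,2]*57.3,2),"F",s["contact_force"].round(1),"w",round(s["gripper_width"]*1000,1),"q",s["q"].round(2))
    print("shift",sh.round(1),"turn",rv.round(2))
E
python3 -c "
from h import *
plan(411.8,287.8,90,163.2)"
```

```text
t 0.4 tcp [275.6 560.9 231.2] psi 153.83 tilt [-0.01 -0.01] F [-0.3 -0.9  0.5] w 85.4 q [ 1.1   0.42  1.63  0.    1.09 -0.02]
shift [-242.7 -185.   141.2] turn [-0.01 -0.   -9.37]
```

```bash
python3 -m crank '[-243,-185,100,0,0,-9.4,-243,-185,100,0,0,-9.4,-243,-185,141,0,0,-9.4,-243,-185,141,0,0,-9.4,-243,-185,141,0,0,-9.4,-243,-185,141,0,0,-9.4,-243,-185,141,0,0,-9.4,-243,-185,141,0,0,-9.4,-243,-185,141,0,0,-9.4,-243,-185,141,0,0,-9.4]' 1 60
python3 - <<'E'
from h import *
c=cam("side");save(c,"s4.png",(120,150,320,300),4)
plan(411.8,287.8,1,163.2)
E
```

```text
time: 1.4
tcp_pos: [0.4125, 0.2887, 0.0909]
orientation: [0.457, 3.107, 0.002]
contact_force: [-0.7, 0.3, 0.3]
gripper_width: 0.0855
t 1.45 tcp [412.4 289.   91.1] psi 163.29 tilt [0.08 0.06] F [-0.5  0.  -0.6] w 85.4 q [ 0.59  0.47  1.98  0.    0.69 -0.69]
shift [ 0.3 -1.4 90.1] turn [0.08 0.06 0.09]
```

View pics/s4.png

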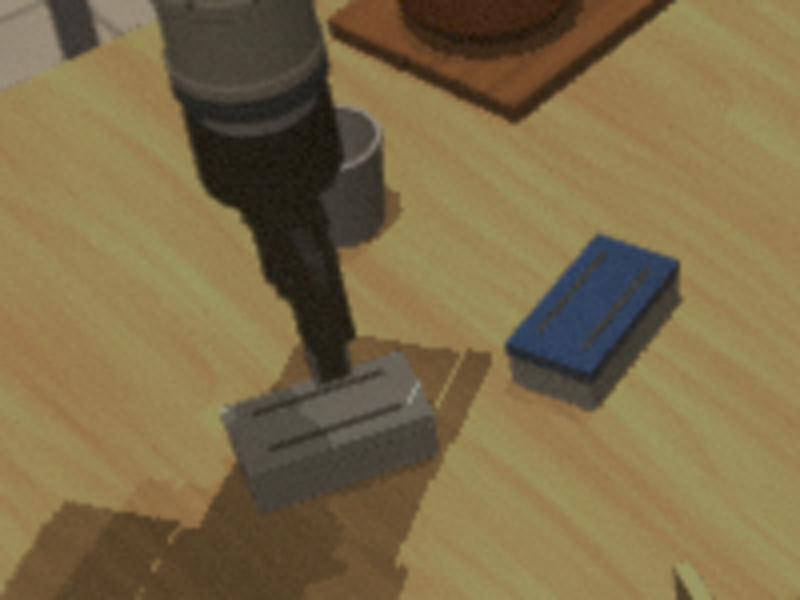

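The gripper hangs centred over the silver tin, whose crop position is about (335,430). Now I'll descend and grip.

```bash
python3 -m crank '[0,-1,40,0,0,0,0,-1,70,0,0,0,0,-1,84,0,0,0,0,-1,90,0,0,0,0,-1,90,0,0,0]' 1 60
python3 -m crank '[0,0,0,0,0,0,0,0,0,0,0,0,0,0,0,0,0,0,0,0,0,0,0,0,0,0,0,0,0,0,0,0,0,0,0,0]' 0 60
python3 -c "
from h import *
plan(411.8,287.8,1,163.2)"
```

```text
time: 1.95
tcp_pos: [0.4118, 0.2873, 0.0004]
orientation: [-0.457, -3.108, 0.0]
contact_force: [0.7, 0.1, 0.4]
gripper_width: 0.0852
time: 2.55
tcp_pos: [0.4128, 0.2875, 0.0017]
orientation: [0.458, 3.106, 0.003]
contact_force: [-1.0, 1.0, 5.9]
gripper_width: 0.0572
t 2.55 tcp [412.8 287.5   1.7] psi 163.22 tilt [0.13 0.09] F [-1.   1.   5.9] w 57.2 q [ 0.58  0.64  2.    0.    0.5  -0.69]
shift [1.1 0.  0.7] turn [0.13 0.1  0.02]
```

```bash
python3 -m crank '[0,0,-40,0,0,0,0,0,-90,0,0,0,0,0,-140,0,0,0,0,0,-160,0,0,0,0,0,-160,0,0,0]'
python3 - <<'E'
from h import *
plan(512.7,-41.5,150,162.2)
c=cam("side");save(c,"s5.png",(120,100,320,250),4)
c=cam("top");save(c,"t5.png",(180,230,300,350),5)
E
```

```text
time: 3.05
tcp_pos: [0.4138, 0.288, 0.1644]
orientation: [0.458, 3.102, 0.008]
contact_force: [-0.7, -0.0, -1.8]
gripper_width: 0.0572
t 3.05 tcp [413.8 288.  164.4] psi 163.22 tilt [0.39 0.26] F [-0.7 -0.  -1.8] w 57.2 q [ 0.58  0.34  1.95  0.    0.84 -0.69]
shift [-189.7 -287.    13.6] turn [0.36 0.29 1.02]
```

View pics/s5.png

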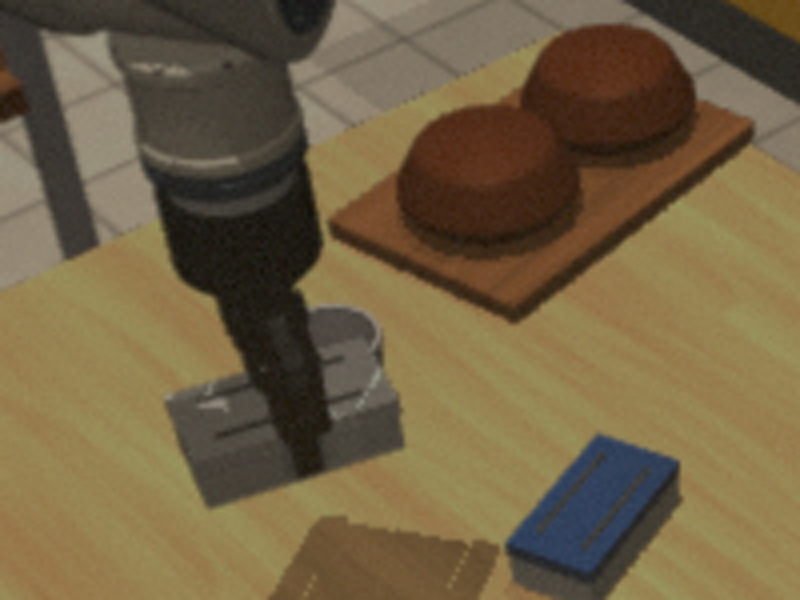

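View pics/t5.png

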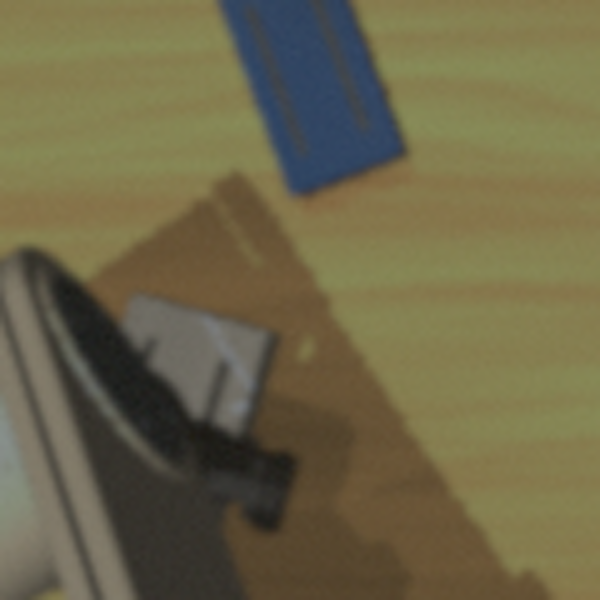

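```bash
python3 -m crank '[-190,-287,0,0,0,-1,-190,-287,0,0,0,-1,-190,-287,0,0,0,-1,-190,-287,0,0,0,-1,-190,-287,0,0,0,-1,-190,-287,0,0,0,-1,-190,-287,0,0,0,-1,-190,-287,0,0,0,-1,-190,-287,0,0,0,-1,-190,-287,0,0,0,-1,-190,-287,0,0,0,-1,-190,-287,0,0,0,-1]'
python3 - <<'E'
from h import *
plan(512.7,-41.5,95,162.2)
c=cam("side");save(c,"s6.png",(250,180,430,360),3.3)
E
```

```text
time: 4.35
tcp_pos: [0.5105, -0.0417, 0.1601]
orientation: [-0.428, -3.112, -0.0]
contact_force: [-0.2, -1.5, -2.4]
gripper_width: 0.0571
t 4.35 tcp [510.5 -41.7 160.1] psi 164.34 tilt [-0.04  0.01] F [-0.2 -1.5 -2.4] w 57.1 q [-0.1   0.36  1.93  0.    0.85 -1.4 ]
shift [-2.1  0.8 65.1] turn [-0.   -0.04  2.14]
```

View pics/s6.png

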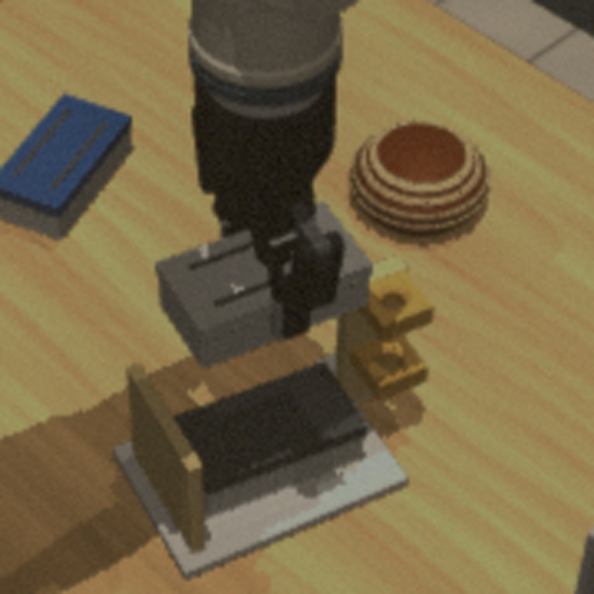

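The tin hangs above the base tin, clear of the post. I typed the small yaw with the wrong sign, so I'll correct it now and lower to just above the base tin.

```bash
python3 -m crank '[-2,1,0,0,0,2.1,-2,1,30,0,0,2.1,-2,1,60,0,0,2.1,-2,1,85,0,0,2.1,-2,1,100,0,0,2.1,-2,1,100,0,0,2.1,-2,1,100,0,0,2.1]'
python3 - <<'E'
from h import *
plan(512.7,-41.5,47,162.2)
c=cam("side");save(c,"s7.png",(270,230,400,360),4.6)
c=cam("top");save(c,"t7.png",(310,200,430,320),5)
E
```

```text
time: 5.1
tcp_pos: [0.5133, -0.0421, 0.0606]
orientation: [-0.487, -3.104, 0.0]
contact_force: [-0.9, 0.4, -2.3]
gripper_width: 0.0571
t 5.1 tcp [513.3 -42.1  60.6] psi 162.17 tilt [-0. -0.] F [-0.9  0.4 -2.3] w 57.1 q [-0.1   0.54  1.97 -0.    0.64 -1.36]
shift [ 0.7  0.4 13.6] turn [-0.   -0.   -0.03]
```

View pics/s7.png

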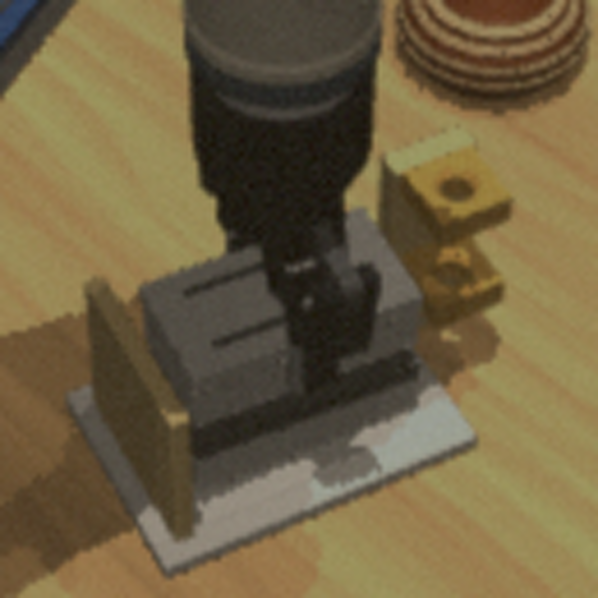

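View pics/t7.png

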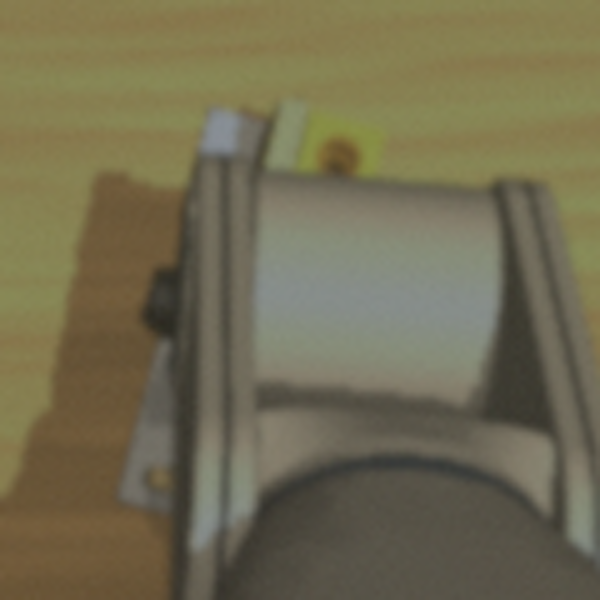

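Aligned to within view resolution. I'll lower gently and watch the force.

```bash
python3 -m crank '[0.7,0.4,5,0,0,0,0.7,0.4,9,0,0,0,0.7,0.4,11,0,0,0,0.7,0.4,12,0,0,0,0.7,0.4,12.5,0,0,0,0.7,0.4,12.5,0,0,0]'
python3 -c "
from h import *
plan(512.7,-41.5,47,162.2)
c=cam('side');save(c,'s8.png',(270,230,400,360),4.6)"
```

```text
time: 5.8
tcp_pos: [0.5125, -0.0419, 0.0479]
orientation: [-0.488, -3.103, -0.0]
contact_force: [-0.6, 0.5, -1.0]
gripper_width: 0.0574
t 5.8 tcp [512.5 -41.9  47.9] psi 162.12 tilt [-0.01  0.  ] F [-0.6  0.5 -1. ] w 57.4 q [-0.1   0.56  1.97  0.    0.61 -1.36]
shift [-0.   0.4  0.9] turn [-0.   -0.01 -0.08]
```

View pics/s8.png

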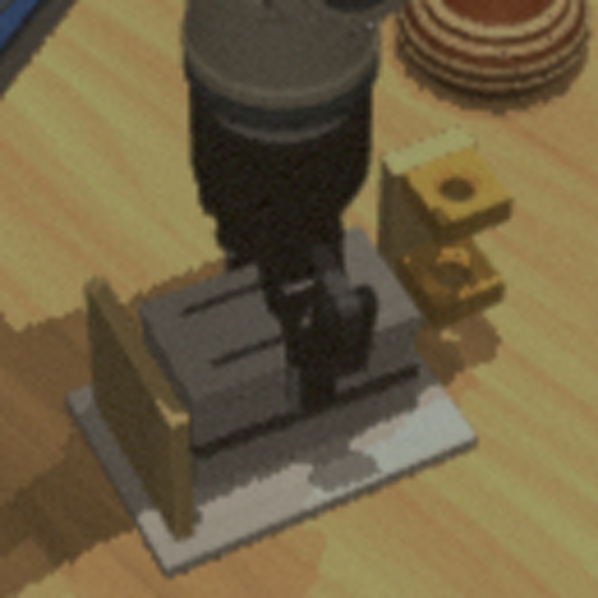

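```bash
python3 -m crank '[0,0,0.7,0,0,0,0,0,0.7,0,0,0,0,0,0.7,0,0,0]'
python3 -m crank '[0,0,0,0,0,0,0,0,0,0,0,0,0,0,0,0,0,0,0,0,0,0,0,0,0,0,0,0,0,0]' 1
python3 -m crank '[0,0,-30,0,0,0,0,0,-80,0,0,0,0,0,-120,0,0,0,0,0,-120,0,0,0]'
python3 -c "
from h import *
plan(583.8,254,150,200.8)
c=cam('side');save(c,'s9.png',(270,230,400,360),4.6)"
```

```text
time: 6.15
tcp_pos: [0.5126, -0.0419, 0.0478]
orientation: [0.488, 3.103, 0.0]
contact_force: [-4.2, 0.2, 7.4]
gripper_width: 0.057
time: 6.65
tcp_pos: [0.5126, -0.0419, 0.047]
orientation: [-0.488, -3.103, 0.0]
contact_force: [-0.8, 0.8, -0.1]
gripper_width: 0.0853
time: 7.05
tcp_pos: [0.5161, -0.0422, 0.1723]
orientation: [0.486, 3.094, 0.001]
contact_force: [0.8, 0.1, -0.5]
gripper_width: 0.0856
t 7.05 tcp [516.1 -42.2 172.3] psi 162.13 tilt [ 0.56 -0.06] F [ 0.8  0.1 -0.5] w 85.6 q [-0.1   0.35  1.92  0.    0.87 -1.36]
shift [ 26.7 302.6  22.6] turn [ -0.07   0.57 -38.67]
```

View pics/s9.png

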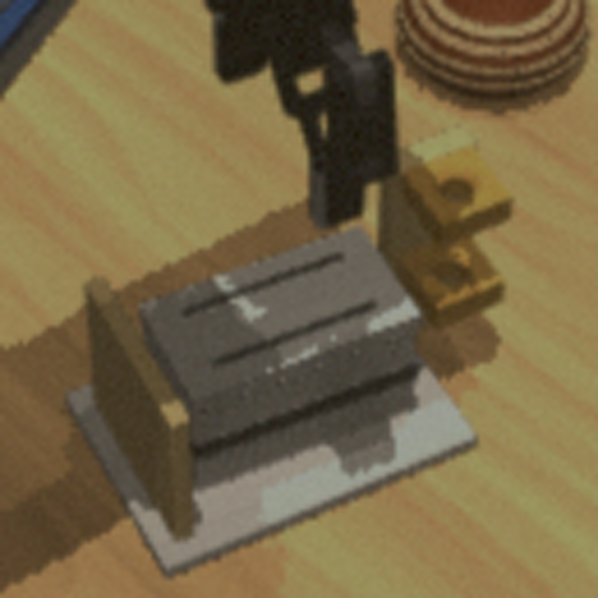

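Silver is seated on the base tin with its edges in line. Now the blue tin.

```bash
python3 -m crank '[23,303,0,0,0,-38.7,23,303,0,0,0,-38.7,23,303,0,0,0,-38.7,23,303,0,0,0,-38.7,23,303,40,0,0,-38.7,23,303,60,0,0,-38.7,23,303,77,0,0,-38.7,23,303,77,0,0,-38.7,23,303,77,0,0,-38.7,23,303,77,0,0,-38.7]'
python3 - <<'E'
from h import *
plan(583.8,254,0.5,200.8)
c=cam("side");save(c,"s10.png",(180,130,330,280),4)
E
```

```text
time: 8.1
tcp_pos: [0.5838, 0.2526, 0.0906]
orientation: [-0.567, 3.09, -0.0]
contact_force: [0.3, 0.7, -0.6]
gripper_width: 0.0854
t 8.1 tcp [583.8 252.6  90.6] psi -159.22 tilt [ 0.   -0.01] F [ 0.3  0.7 -0.6] w 85.4 q [ 0.39  0.62  1.68 -0.    0.84 -1.54]
shift [-0.5  1.3 90.1] turn [-0.01 -0.   -0.02]
```

View pics/s10.png

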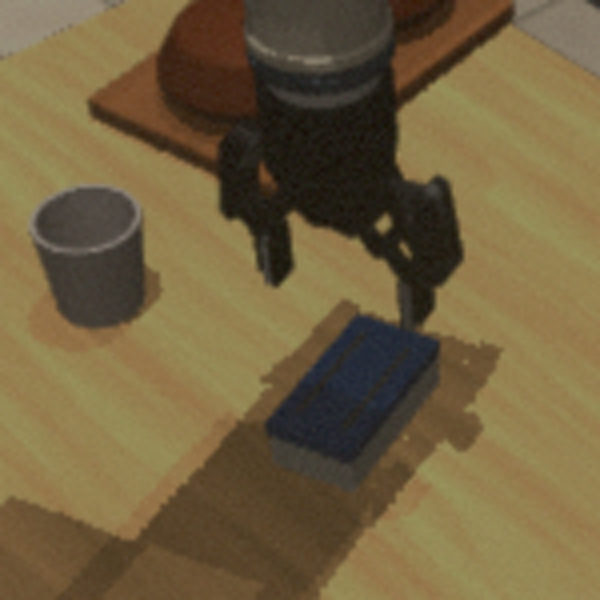

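```bash
python3 -m crank '[-0.5,1,40,0,0,0,-0.5,1,70,0,0,0,-0.5,1,84,0,0,0,-0.5,1,90,0,0,0,-0.5,1,90,0,0,0]' 1 60
python3 -m crank '[0,0,0,0,0,0,0,0,0,0,0,0,0,0,0,0,0,0,0,0,0,0,0,0,0,0,0,0,0,0,0,0,0,0,0,0]' 0 60
python3 -c "
from h import *
plan(583.8,254,1,200.8)"
python3 -m crank '[0,0,-40,0,0,0,0,0,-90,0,0,0,0,0,-140,0,0,0,0,0,-190,0,0,0,0,0,-190,0,0,0,0,0,-190,0,0,0]'
python3 -c "
from h import *
plan(512.6,-41.9,190,162.1)
c=cam('side');save(c,'s11.png',(180,80,360,260),4)"
```

```text
time: 8.65
tcp_pos: [0.5842, 0.2543, 0.0006]
orientation: [-0.567, 3.09, 0.0]
contact_force: [0.0, -0.8, -0.6]
gripper_width: 0.0856
time: 9.25
tcp_pos: [0.5849, 0.2552, 0.0019]
orientation: [-0.567, 3.087, 0.001]
contact_force: [-1.2, -0.6, 7.2]
gripper_width: 0.0571
t 9.25 tcp [584.9 255.2   1.9] psi -159.17 tilt [0.15 0.06] F [-1.2 -0.6  7.2] w 57.1 q [ 0.39  0.75  1.69 -0.    0.7  -1.54]
shift [ 1.5 -0.7  0.9] turn [0.   0.16 0.03]
time: 9.85
tcp_pos: [0.5841, 0.2549, 0.1917]
orientation: [-0.568, 3.087, 0.001]
contact_force: [-0.2, -0.7, -4.6]
gripper_width: 0.057
t 9.85 tcp [584.1 254.9 191.7] psi -159.16 tilt [0.15 0.06] F [-0.2 -0.7 -4.6] w 57.0 q [ 0.39  0.48  1.63 -0.    1.02 -1.54]
shift [ 172.4 -251.9    1.2] turn [ 0.06  0.15 38.74]
```

View pics/s11.png

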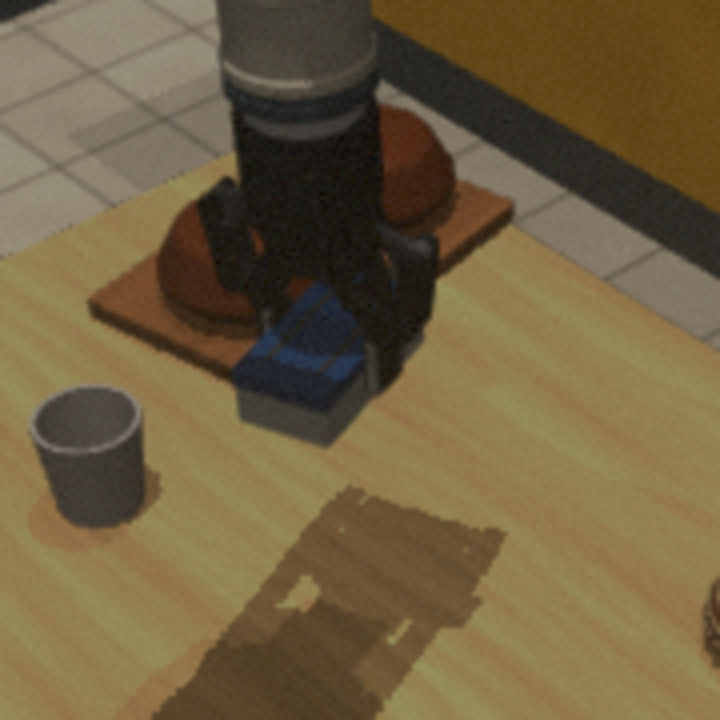

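```bash
python3 -m crank '[172,-252,0,0,0,38.7,172,-252,0,0,0,38.7,172,-252,0,0,0,38.7,172,-252,0,0,0,38.7,172,-252,0,0,0,38.7,172,-252,0,0,0,38.7,172,-252,30,0,0,38.7,172,-252,60,0,0,38.7,172,-252,80,0,0,38.7,172,-252,80,0,0,38.7,172,-252,80,0,0,38.7,172,-252,80,0,0,38.7]'
python3 - <<'E'
from h import *
plan(512.6,-41.9,83.5,162.1)
c=cam("side");save(c,"s12.png",(270,220,400,350),4.6)
E
```

```text
time: 11.1
tcp_pos: [0.5129, -0.0418, 0.1104]
orientation: [0.487, 3.103, 0.0]
contact_force: [0.7, 0.4, -1.8]
gripper_width: 0.0569
t 11.1 tcp [512.9 -41.8 110.4] psi 162.15 tilt [ 0.01 -0.  ] F [ 0.7  0.4 -1.8] w 56.9 q [-0.1   0.45  1.95 -0.    0.74 -1.36]
shift [ 0.3 -0.2 26.9] turn [0.   0.01 0.05]
```

View pics/s12.png

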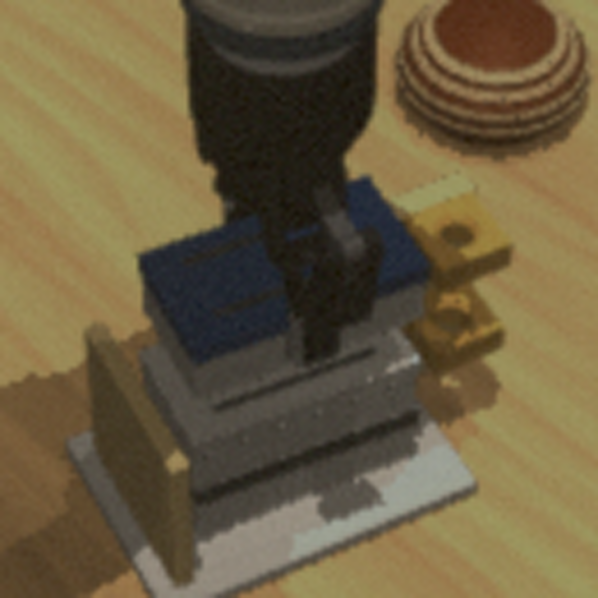

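```bash
python3 -m crank '[0.3,0,12,0,0,0,0.3,0,20,0,0,0,0.3,0,23,0,0,0,0.3,0,25,0,0,0,0.3,0,26.5,0,0,0,0.3,0,26.5,0,0,0,0.3,0,26.5,0,0,0]'
python3 - <<'E'
from h import *
plan(512.6,-41.9,83.5,162.1)
c=cam("side");save(c,"s13.png",(270,220,400,350),4.6)
E
```

```text
time: 11.85
tcp_pos: [0.5124, -0.0419, 0.0839]
orientation: [0.488, 3.103, 0.0]
contact_force: [-1.0, 0.9, -0.0]
gripper_width: 0.0568
t 11.85 tcp [512.4 -41.9  83.9] psi 162.13 tilt [ 0.02 -0.  ] F [-1.   0.9 -0. ] w 56.8 q [-0.1   0.49  1.96  0.    0.69 -1.36]
shift [-0.2  0.   0.4] turn [0.   0.02 0.03]
```

View pics/s13.png

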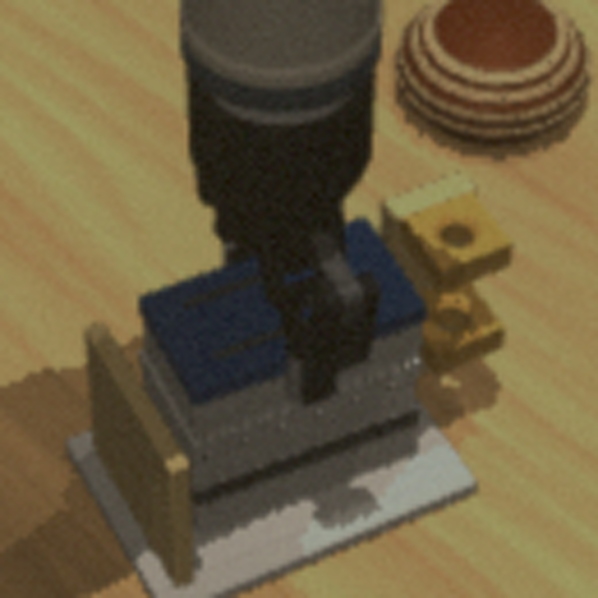

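The blue tin lines up with the silver one in the picture. I'll settle it, release and rise.

```bash
python3 -m crank '[0,0,0.6,0,0,0,0,0,0.6,0,0,0,0,0,0.6,0,0,0]'
python3 -m crank '[0,0,0,0,0,0,0,0,0,0,0,0,0,0,0,0,0,0,0,0,0,0,0,0,0,0,0,0,0,0]' 1
python3 -m crank '[0,0,-30,0,0,0,0,0,-80,0,0,0,0,0,-130,0,0,0,0,0,-170,0,0,0,0,0,-170,0,0,0,0,0,-170,0,0,0]'
python3 -c "
from h import *
plan(582.5,-285.5,225,162.1);plan(582.5,-285.5,225,-13)
c=cam('side');save(c,'s14.png',(270,220,400,350),4.6)"
```

```text
time: 12.2
tcp_pos: [0.5124, -0.0419, 0.0839]
orientation: [0.488, 3.103, 0.0]
contact_force: [-4.8, 0.6, 8.5]
gripper_width: 0.0571
time: 12.7
tcp_pos: [0.5124, -0.0419, 0.0829]
orientation: [-0.488, -3.103, 0.0]
contact_force: [-0.1, -0.6, -0.3]
gripper_width: 0.0853
time: 13.3
tcp_pos: [0.5127, -0.0419, 0.2538]
orientation: [0.488, 3.101, 0.0]
contact_force: [-0.6, 0.6, -1.0]
gripper_width: 0.0853
t 13.3 tcp [512.7 -41.9 253.8] psi 162.13 tilt [ 0.12 -0.01] F [-0.6  0.6 -1. ] w 85.3 q [-0.1   0.23  1.85  0.    1.06 -1.36]
shift [-141.2 -210.4   29. ] turn [0.03 0.12 0.03]
t 13.3 tcp [512.7 -41.9 253.8] psi 162.13 tilt [ 0.12 -0.01] F [-0.6  0.6 -1. ] w 85.3 q [-0.1   0.23  1.85  0.    1.06 -1.36]
shift [-141.2 -210.4   29. ] turn [ 1.9000e-01 -3.0000e-02  1.7513e+02]
```

View pics/s14.png

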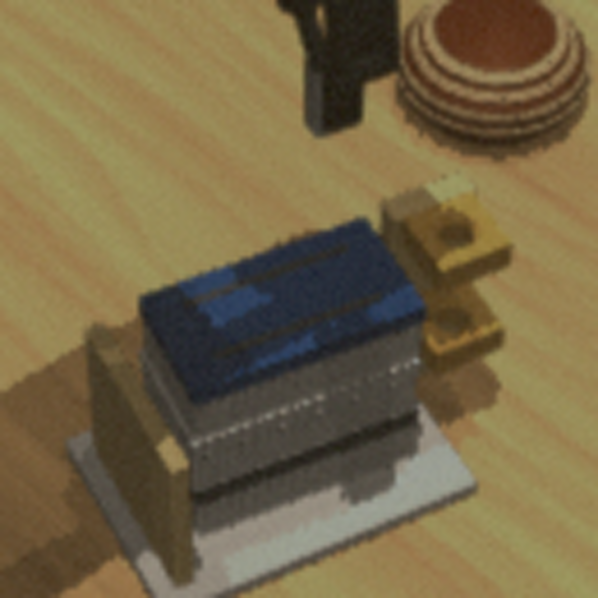

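Stack is complete and aligned. Next is the rod, keeping the jaws roughly across the line to the look-alike.

```bash
python3 -m crank '[-141,-210,0,0,0,0,-141,-210,0,0,0,0,-141,-210,0,0,0,0,-141,-210,0,0,0,0,-141,-210,0,0,0,0,-141,-210,0,0,0,0,-141,-210,20,0,0,0,-141,-210,50,0,0,0,-141,-210,60,0,0,0,-141,-210,60,0,0,0,-141,-210,60,0,0,0]' 1
python3 - <<'E'
from h import *
plan(582.5,-285.5,126,162.1)
c=cam("side");save(c,"s15.png",(390,210,540,390),4)
c=cam("top");save(c,"t15.png",(430,160,530,260),5)
E
```

```text
time: 14.45
tcp_pos: [0.5822, -0.2847, 0.193]
orientation: [-0.487, -3.103, -0.0]
contact_force: [-0.6, 0.7, 0.7]
gripper_width: 0.0855
t 14.45 tcp [ 582.2 -284.7  193. ] psi 162.15 tilt [-0.03  0.02] F [-0.6  0.7  0.7] w 85.5 q [-0.47  0.5   1.6   0.    1.04 -1.73]
shift [-0.6 -0.7 67. ] turn [ 0.01 -0.04  0.05]
```

View pics/s15.png

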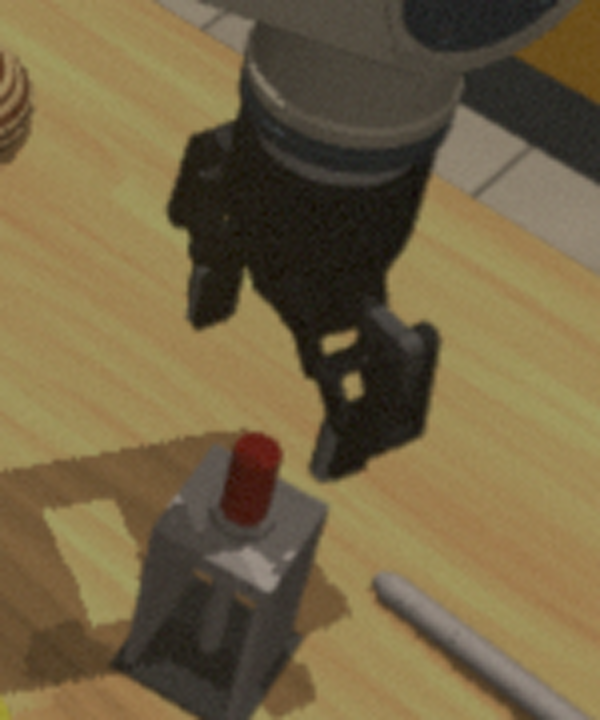

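View pics/t15.png

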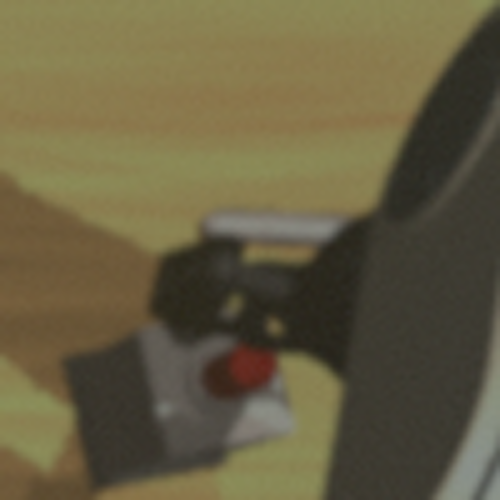

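The look-alike rod is now lying on the bench; in the top crop it is at about (270,225). I need to check where it is and whether it is moving.

```bash
python3 - <<'E'
from h import *
c=cam("side");save(c,"s16.png");W=cloud(c)
c=cam("top");save(c,"t16.png")
s=get_state();print(s["time"],s["contact_force"])
E
```

```text
14.65 [-0.02118936 -0.0769164  -0.53361355]
```

View pics/s16.png

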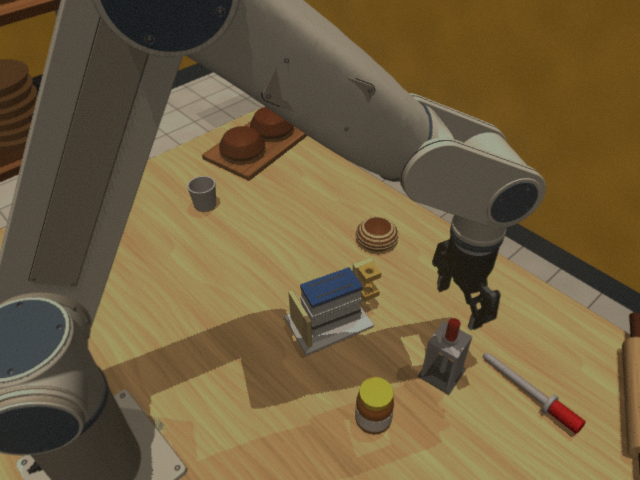

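View pics/t16.png

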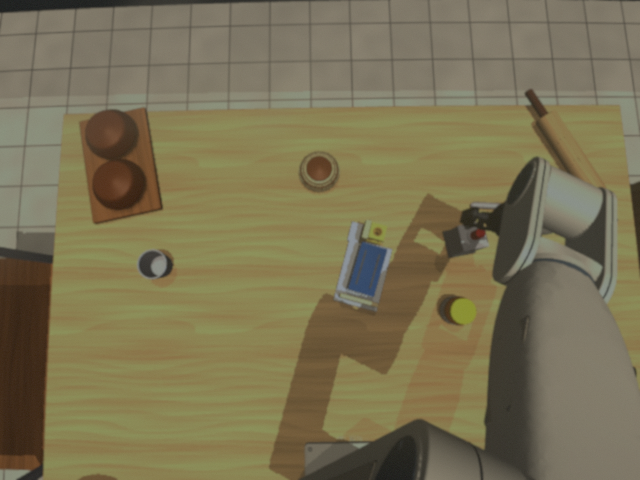

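The look-alike is lying still, well inside the bench edge. It is not part of the job and nothing showed on the force readings, so I'll leave it. Next I descend on the correct rod.

```bash
python3 -m crank '[-0.5,-0.7,25,0,0,0,-0.5,-0.7,45,0,0,0,-0.5,-0.7,58,0,0,0,-0.5,-0.7,66,0,0,0,-0.5,-0.7,66,0,0,0,-0.5,-0.7,66,0,0,0]' 1
python3 -c "
from h import *
plan(582.5,-285.5,126,162.1)
c=cam('side');save(c,'s17.png',(390,240,510,390),4.5)"
```

```text
time: 15.25
tcp_pos: [0.5828, -0.2861, 0.1277]
orientation: [0.488, 3.103, -0.001]
contact_force: [0.7, -0.4, 0.6]
gripper_width: 0.0851
t 15.25 tcp [ 582.8 -286.1  127.7] psi 162.13 tilt [ 0.05 -0.03] F [ 0.7 -0.4  0.6] w 85.1 q [-0.47  0.58  1.64 -0.    0.92 -1.73]
shift [0.5 0.5 1.7] turn [-0.01  0.06  0.03]
```

View pics/s17.png

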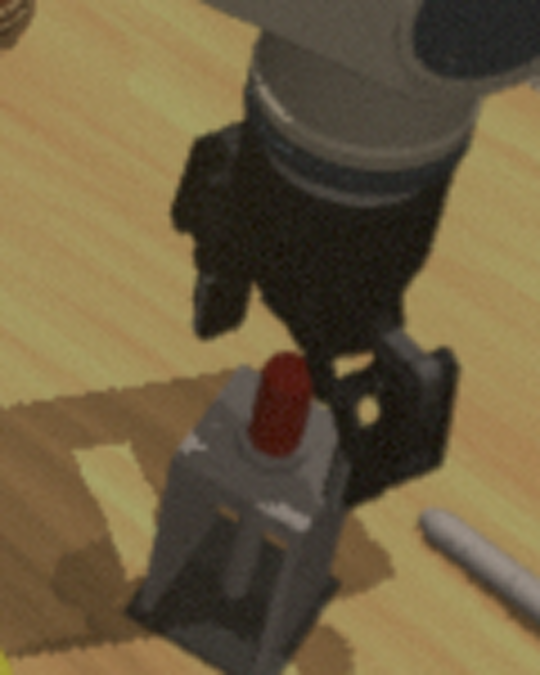

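The midpoint of the fingertips, about (280,415), falls on the handle. I'll grip now.

```bash
python3 -m crank '[0,0,1,0,0,0,0,0,1,0,0,0,0,0,1,0,0,0,0,0,1,0,0,0,0,0,1,0,0,0,0,0,1,0,0,0,0,0,1,0,0,0,0,0,1,0,0,0]' 0 80
python3 -c "
from h import *
plan(582.5,-285.5,126,162.1)
c=cam('side');save(c,'s18.png',(390,240,510,390),4.5)"
```

```text
time: 16.1
tcp_pos: [0.5826, -0.2859, 0.1264]
orientation: [0.488, 3.103, -0.0]
contact_force: [-0.0, 1.4, 4.4]
gripper_width: 0.0206
t 16.1 tcp [ 582.6 -285.9  126.4] psi 162.12 tilt [ 0.03 -0.01] F [-0.   1.4  4.4] w 20.6 q [-0.47  0.58  1.64  0.    0.92 -1.73]
shift [0.2 0.4 0.4] turn [-0.    0.03  0.02]
```

View pics/s18.png

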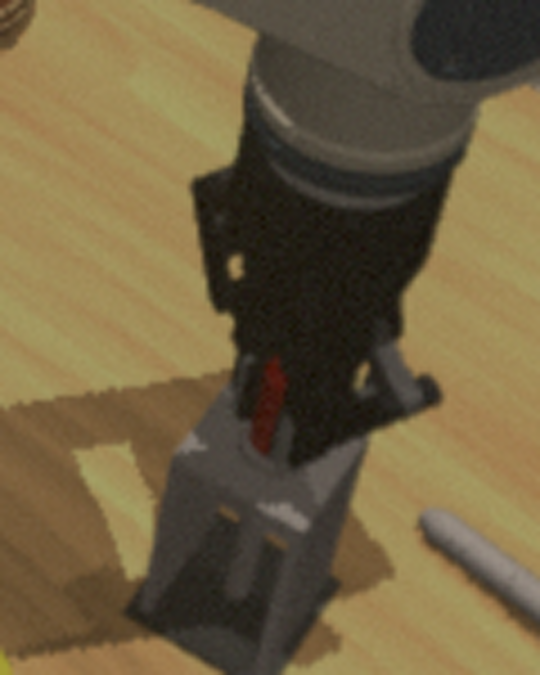

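Gripped at 20.6 mm. I'll lift it straight up.

```bash
python3 -m crank '[0,0,-8,0,0,0,0,0,-20,0,0,0,0,0,-36,0,0,0,0,0,-56,0,0,0,0,0,-76,0,0,0,0,0,-96,0,0,0,0,0,-116,0,0,0,0,0,-132,0,0,0,0,0,-144,0,0,0,0,0,-150,0,0,0,0,0,-150,0,0,0]' 0 100
python3 - <<'E'
from h import *
plan(596.3,-68,276,162.1)
c=cam('side');save(c,'s19.png',(390,180,520,340),4.5)
c=cam('top');save(c,'t19.png',(430,160,530,260),5)
E
```

```text
time: 17.25
tcp_pos: [0.5826, -0.286, 0.2769]
orientation: [0.488, 3.102, -0.001]
contact_force: [0.1, 0.5, -0.9]
gripper_width: 0.0202
t 17.25 tcp [ 582.6 -286.   276.9] psi 162.13 tilt [ 0.06 -0.03] F [ 0.1  0.5 -0.9] w 20.2 q [-0.47  0.41  1.53 -0.    1.19 -1.73]
shift [ 53.9 211.7   0.7] turn [-0.01  0.07  0.03]
```

View pics/s19.png

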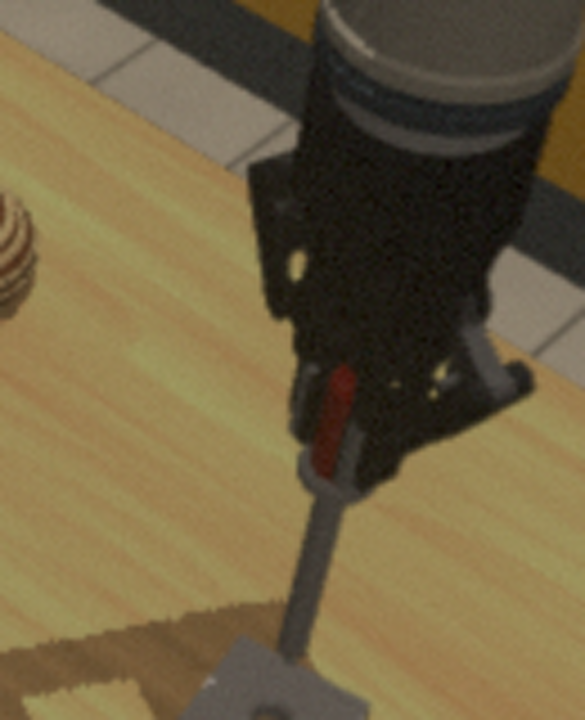

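View pics/t19.png

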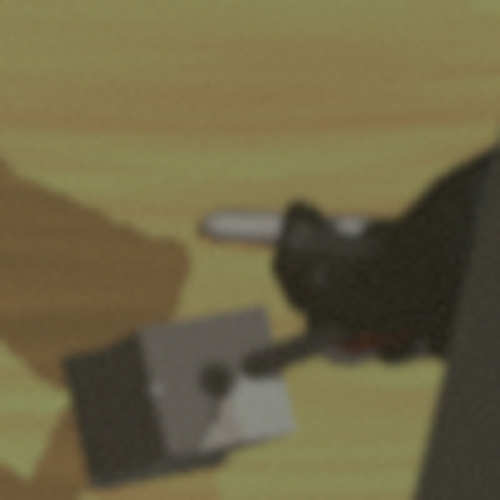

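The rod is free of its stand, with the tip at about (291,655) in the side crop and (250,365) in the top crop. I'll check its tilt numerically.

```bash
python3 - <<'E'
from h import *
c=cam('side');t=cam('top')
tip=np.array([[.5826,-.286,.155],[.5826,-.286,.265]])
print("pred side",((proj(c,tip)-[390,180]+.5)*4.5-.5).round(1).tolist(),"top",((proj(t,tip)-[430,160]+.5)*5-.5).round(1).tolist())
save(c,'s20.png',(430,270,480,345),8);save(t,'t20.png',(460,215,520,250),12)
E
```

```text
pred side [[286.0, 658.0], [332.8, 475.8]] top [[246.2, 368.5], [341.1, 329.3]]
```

View pics/s20.png

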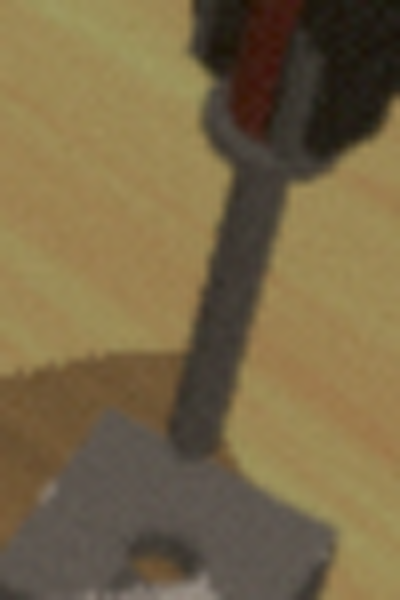

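View pics/t20.png

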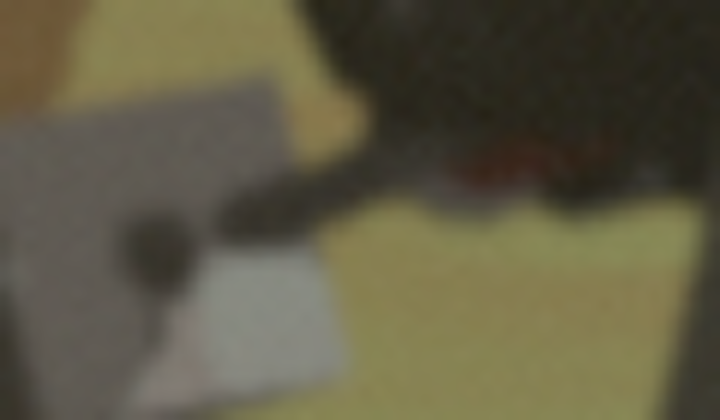

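Observed and predicted rod axes agree to about 1 px in both views, so the rod is upright. I'll move it over the upper bushing.

```bash
python3 -m crank '[54,212,0,0,0,0,54,212,0,0,0,0,54,212,0,0,0,0,54,212,0,0,0,0,54,212,0,0,0,0,54,212,0,0,0,0,54,212,0,0,0,0,54,212,0,0,0,0,54,212,12,0,0,0,54,212,20,0,0,0,54,212,22,0,0,0,54,212,22,0,0,0]'
python3 - <<'E'
from h import *
plan(596.3,-68,250,162.1)
c=cam('side');t=cam('top')
s=get_state();p=s["tcp_pos"];h=p[2]-.1214
tip=np.array([[p[0],p[1],h],[p[0],p[1],h+.11],[.5963,-.068,.12]])
print("pred side8",((proj(c,tip)-[355,200]+.5)*6-.5).round(1).tolist(),"top",((proj(t,tip)-[350,190]+.5)*10-.5).round(1).tolist())
save(c,'s21.png',(355,200,435,300),6);save(t,'t21.png',(350,190,420,250),10)
E
```

```text
time: 18.65
tcp_pos: [0.5955, -0.0679, 0.253]
orientation: [-0.489, -3.102, 0.0]
contact_force: [0.0, 0.3, -1.0]
gripper_width: 0.0202
t 18.65 tcp [595.5 -67.9 253. ] psi 162.09 tilt [-0.1   0.01] F [ 0.   0.3 -1. ] w 20.2 q [-0.13  0.36  1.67 -0.    1.11 -1.39]
shift [-0.8  0.1  3. ] turn [-0.02 -0.1  -0.01]
pred side8 [[87.9, 396.7], [105.6, 158.6], [87.0, 422.0]] top [[284.4, 408.9], [350.6, 328.8], [278.8, 416.1]]
```

View pics/s21.png

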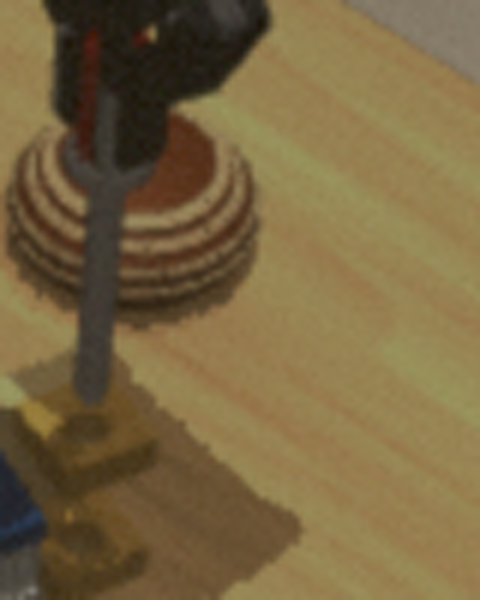

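View pics/t21.png

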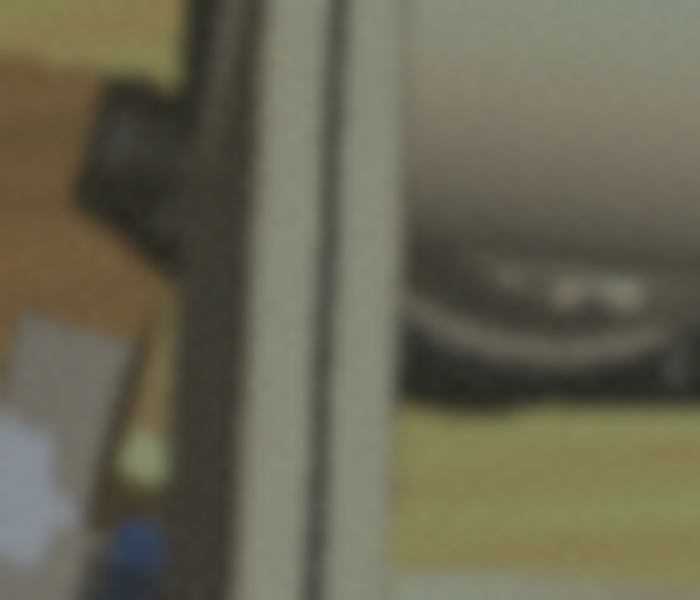

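The top view is blocked by the wrist, so I'll look closer in the side view.

```bash
python3 - <<'E'
from h import *
ims=[]
for i in range(4):
    c=cam('side'); ims.append(c["pixels"].astype(np.float32))
c["pixels"]=np.mean(ims,0).astype(np.uint8)
save(c,'s22.png',(350,255,390,300),13)
im=cv2.imread('pics/s22.png'); cv2.imwrite('pics/s22.png',cv2.convertScaleAbs(im,alpha=1.8))
h=np.array([[.5963,-.068,.12]]); 
a=np.radians(-16);B=np.array([[x,y] for x,y in((18,18),(18,-18),(-18,-18),(-18,18))])@np.array([[np.cos(a),np.sin(a)],[-np.sin(a),np.cos(a)]])/1000
Q=np.c_[h[0,:2]+B,[.12]*4]
print(((proj(c,np.r_[h,Q])-[350,255]+.5)*13-.5).round(0).tolist())
p=get_state()["tcp_pos"];print(((proj(c,np.array([[p[0],p[1],p[2]-.1214],[p[0],p[1],p[2]-.0914]]))-[350,255]+.5)*13-.5).round(0).tolist())
E
```

```text
[[254.0, 200.0], [294.0, 88.0], [412.0, 236.0], [212.0, 315.0], [98.0, 164.0]]
[[256.0, 142.0], [266.0, 8.0]]
```

View pics/s22.png

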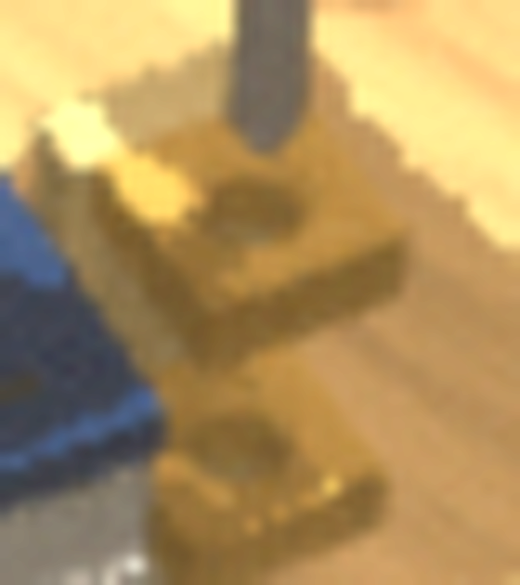

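Allowing for the chamfer hiding part of the dark ellipse, the hole sits where I estimated. Both cameras put the rod about 1.5 mm to −y of the TCP, so I'll shift about +1.3 mm in y. The chamfer captures ±7.5 mm at the tip. I'll enter slowly and watch the side forces.

```bash
python3 -m crank '[0.5,1.2,0,0,0,0,0.5,1.2,6,0,0,0,0.5,1.2,12,0,0,0,0.5,1.2,16,0,0,0,0.5,1.2,20,0,0,0,0.5,1.2,24,0,0,0,0.5,1.2,24,0,0,0]'
python3 - <<'E'
from h import *
plan(595.4,-66.6,221,162.1); print(get_state()["wrist_torque"].round(2))
c=cam('side');save(c,'s23.png',(345,210,405,300),6)
im=cv2.imread('pics/s23.png'); cv2.imwrite('pics/s23.png',cv2.convertScaleAbs(im,alpha=1.6))
E
```

```text
time: 19.65
tcp_pos: [0.5955, -0.0662, 0.2292]
orientation: [-0.488, -3.102, 0.0]
contact_force: [1.0, -0.1, -2.0]
gripper_width: 0.0199
t 19.65 tcp [595.5 -66.2 229.2] psi 162.13 tilt [-0.07  0.01] F [ 1.  -0.1 -2. ] w 19.9 q [-0.13  0.39  1.69  0.    1.06 -1.39]
shift [-0.  -0.4  8.2] turn [-0.01 -0.07  0.03]
[-0.02  0.01  0.01]
```

View pics/s23.png

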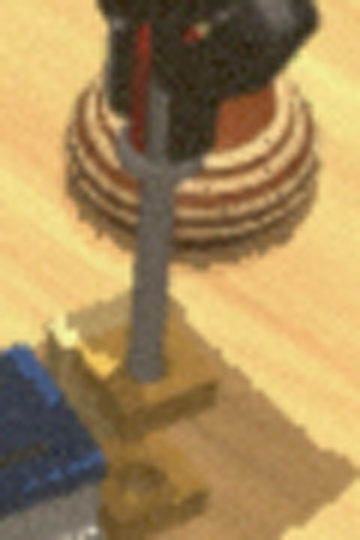

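The tip is 12 mm below the mouth with no side force, so it is in the bore. I'll continue to just above the lower bushing.

```bash
python3 -m crank '[0,0,5,0,0,0,0,0,12,0,0,0,0,0,19,0,0,0,0,0,26,0,0,0,0,0,32,0,0,0,0,0,37,0,0,0,0,0,37,0,0,0,0,0,37,0,0,0]'
python3 - <<'E'
from h import *
plan(595.5,-66.2,151.4,162.1); print(get_state()["wrist_torque"].round(2))
c=cam('side');save(c,'s24.png',(345,210,405,300),6)
im=cv2.imread('pics/s24.png'); cv2.imwrite('pics/s24.png',cv2.convertScaleAbs(im,alpha=1.6))
E
```

```text
time: 20.5
tcp_pos: [0.596, -0.0662, 0.1929]
orientation: [-0.488, -3.103, -0.0]
contact_force: [0.5, 0.7, -0.2]
gripper_width: 0.0199
t 20.5 tcp [596.  -66.2 192.9] psi 162.13 tilt [-0.01  0.  ] F [ 0.5  0.7 -0.2] w 19.9 q [-0.13  0.43  1.72  0.    0.99 -1.39]
shift [ 0.5 -0.1 41.5] turn [-0.   -0.01  0.03]
[0.04 0.03 0.05]
```

View pics/s24.png

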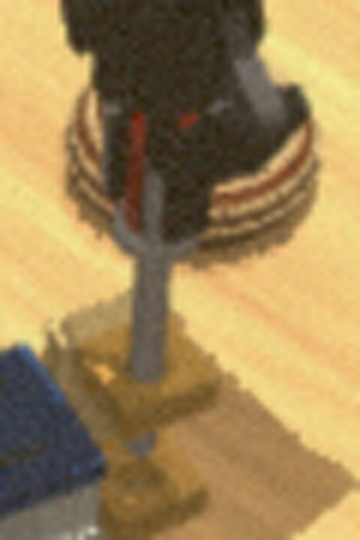

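The shank shows between the bushings at about (145,445), heading for the lower hole. I'll continue slowly through the lower bushing.

```bash
python3 -m crank '[0,0,4,0,0,0,0,0,8,0,0,0,0,0,11,0,0,0,0,0,14,0,0,0,0,0,17,0,0,0,0,0,20,0,0,0,0,0,20,0,0,0]'
python3 - <<'E'
from h import *
plan(595.5,-66.2,151.4,162.1); print(get_state()["wrist_torque"].round(2))
c=cam('side');save(c,'s25.png',(345,210,405,300),6)
im=cv2.imread('pics/s25.png'); cv2.imwrite('pics/s25.png',cv2.convertScaleAbs(im,alpha=1.6))
E
```

```text
time: 21.25
tcp_pos: [0.5956, -0.0662, 0.1725]
orientation: [-0.488, -3.103, 0.0]
contact_force: [-0.2, 0.4, -0.5]
gripper_width: 0.0198
t 21.25 tcp [595.6 -66.2 172.5] psi 162.13 tilt [-0.05  0.01] F [-0.2  0.4 -0.5] w 19.8 q [-0.13  0.46  1.73 -0.    0.95 -1.39]
shift [ 0.1 -0.  21.1] turn [-0.01 -0.05  0.03]
[-0.01  0.02  0.04]
```

View pics/s25.png

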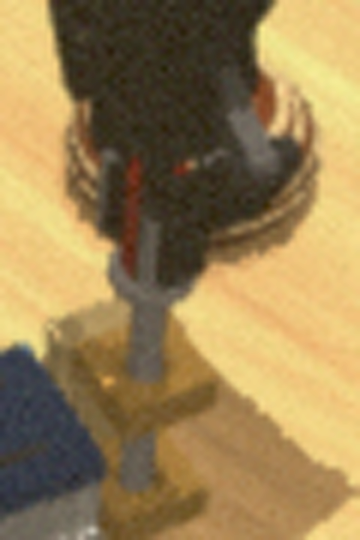

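The tip is in the lower bore with no force. Now the final 21 mm.

```bash
python3 -m crank '[0,0,4,0,0,0,0,0,8,0,0,0,0,0,12,0,0,0,0,0,15,0,0,0,0,0,18,0,0,0,0,0,20,0,0,0,0,0,20,0,0,0,0,0,20,0,0,0]'
python3 - <<'E'
from h import *
plan(595.5,-66.2,151.4,162.1); print(get_state()["wrist_torque"].round(2))
c=cam('side');save(c,'s26.png',(345,230,400,300),8)
im=cv2.imread('pics/s26.png'); cv2.imwrite('pics/s26.png',cv2.convertScaleAbs(im,alpha=1.6))
for z in (.12,.135,.14,.145): print(z,((proj(c,np.array([[.5963,-.068,z]]))-[345,230]+.5)*8-.5).round(0).tolist())
E
```

```text
time: 22.1
tcp_pos: [0.596, -0.0662, 0.1531]
orientation: [0.488, 3.103, -0.0]
contact_force: [0.8, 0.8, -0.5]
gripper_width: 0.0202
t 22.1 tcp [596.  -66.2 153.1] psi 162.13 tilt [ 0. -0.] F [ 0.8  0.8 -0.5] w 20.2 q [-0.13  0.48  1.74 -0.    0.92 -1.39]
shift [ 0.5 -0.1  1.7] turn [-0.    0.    0.03]
[ 0.02 -0.05  0.01]
0.12 [[196.0, 323.0]]
0.135 [[199.0, 283.0]]
0.14 [[200.0, 269.0]]
0.145 [[201.0, 256.0]]
```

View pics/s26.png

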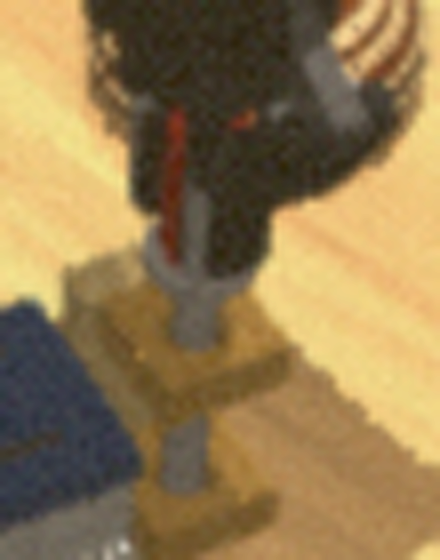

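I'll check the collar gap more carefully, using averaged, enlarged images and the depth.

```bash
python3 - <<'E'
from h import *
ims=[];D=[]
for i in range(5):
    c=cam('side'); ims.append(c["pixels"].astype(np.float32)); D.append(cloud(c))
c["pixels"]=np.mean(ims,0).astype(np.uint8); W=np.nanmedian(D,0)
save(c,'s27.png',(355,250,385,285),18)
im=cv2.imread('pics/s27.png'); cv2.imwrite('pics/s27.png',cv2.convertScaleAbs(im,alpha=1.8))
th=np.linspace(0,2*np.pi,200)
for z in(.14,.145):
    q=(proj(c,np.c_[.5963+.015*np.cos(th),-.068+.015*np.sin(th),np.full(200,z)])-[355,250]+.5)*18-.5
    i=q[:,1].argmax();print(z,"rim low",q[i].round(0),"left/right",q[:,0].min().round(0),q[:,0].max().round(0))
print(get_state()["tcp_pos"])
for v in range(258,276): print(v,[(round(1000*W[v,u,2]),round(1000*W[v,u,0]),round(1000*W[v,u,1])) for u in (366,368,369,370,372)])
E
```

```text
0.14 rim low [277. 344.] left/right 137.0 405.0
0.145 rim low [279. 314.] left/right 139.0 408.0
[ 0.59602019 -0.06625503  0.15317406]
258 [(160, 587, -66), (173, 581, -76), (174, 581, -79), (174, 583, -80), (178, 583, -85)]
259 [(157, 587, -66), (170, 581, -76), (173, 580, -80), (171, 583, -80), (176, 582, -85)]
260 [(155, 587, -66), (167, 581, -77), (169, 581, -79), (167, 584, -79), (174, 582, -86)]
261 [(151, 588, -66), (165, 580, -77), (167, 580, -80), (166, 583, -80), (171, 582, -86)]
262 [(150, 587, -67), (162, 580, -77), (163, 581, -79), (163, 583, -80), (168, 582, -86)]
263 [(148, 586, -68), (161, 580, -78), (161, 581, -80), (157, 585, -79), (166, 581, -87)]
264 [(148, 584, -70), (158, 580, -78), (157, 582, -79), (158, 582, -81), (162, 582, -86)]
265 [(148, 582, -71), (147, 585, -74), (154, 582, -79), (153, 584, -80), (148, 590, -80)]
266 [(144, 583, -71), (146, 584, -75), (146, 586, -76), (146, 587, -77), (145, 591, -80)]
267 [(118, 599, -57), (142, 585, -74), (144, 585, -77), (142, 588, -77), (143, 590, -81)]
268 [(117, 598, -58), (130, 591, -69), (131, 592, -71), (130, 594, -72), (125, 601, -72)]
269 [(116, 596, -60), (127, 592, -69), (128, 592, -71), (127, 595, -72), (115, 606, -68)]
270 [(118, 593, -63), (125, 591, -70), (124, 593, -70), (125, 594, -72), (114, 605, -69)]
271 [(116, 592, -63), (119, 593, -68), (121, 593, -71), (123, 594, -73), (114, 603, -70)]
272 [(113, 592, -63), (118, 592, -69), (118, 593, -71), (118, 595, -72), (111, 603, -71)]
273 [(119, 587, -69), (115, 592, -69), (117, 592, -72), (115, 595, -72), (120, 595, -78)]
274 [(119, 584, -71), (118, 588, -73), (120, 588, -76), (119, 590, -77), (119, 593, -79)]
275 [(119, 583, -73), (120, 585, -76), (119, 587, -77), (119, 588, -78), (120, 591, -82)]
```

View pics/s27.png

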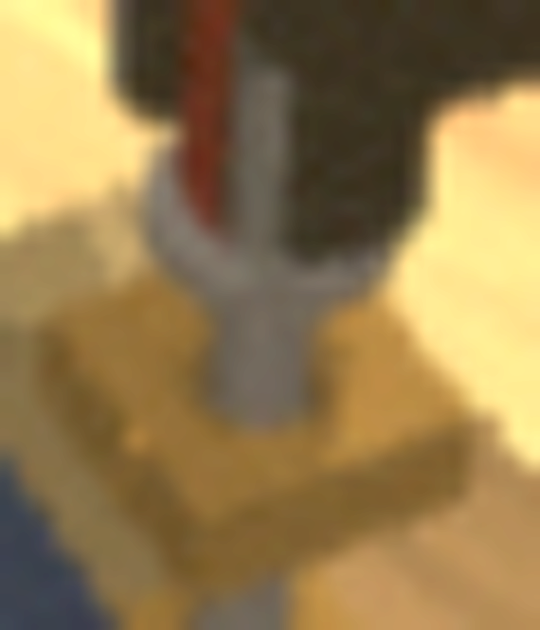

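The depth puts the collar underside at about 142 mm and kinematics gives 141.7 mm; the picture suggests slightly more. I'll lower 2 mm to centre on a 20 mm gap.

```bash
python3 -m crank '[0,0,1,0,0,0,0,0,2,0,0,0,0,0,2,0,0,0,0,0,2,0,0,0,0,0,2,0,0,0,0,0,2,0,0,0]'
python3 - <<'E'
from h import *
D=[]
for i in range(5):
    c=cam('side'); D.append(cloud(c))
W=np.nanmedian(D,0)
plan(595.5,-66.2,151.4,162.1); s=get_state();print(s["wrist_torque"].round(2),np.abs(s["qd"]).max())
P=W[262:270,362:368].reshape(-1,3); P=P[(P[:,2]>.140)&(P[:,2]<.152)];print("collar z",np.sort(P[:,2]).round(4)[::3])
t=cam('top');save(c,'sF.png');save(t,'tF.png')
for n,q in(("blue",t),("blue s",c)):
    edges(q,(512.6,-41.9),-17.8,110,58,.118,6)
E
```

```text
time: 23.0
tcp_pos: [0.596, -0.0662, 0.1511]
orientation: [0.488, 3.103, -0.0]
contact_force: [0.2, -0.7, -1.5]
gripper_width: 0.0198
t 23.25 tcp [595.9 -66.2 151. ] psi 162.13 tilt [ 0. -0.] F [ 0.1  0.  -2.1] w 19.6 q [-0.13  0.49  1.74 -0.    0.91 -1.39]
shift [ 0.4 -0.1 -0.4] turn [-0.    0.    0.03]
[-0.   -0.05 -0.02] 0.0026746383801002672
collar z [0.1409 0.1423 0.1432 0.1444 0.1449 0.1451 0.146  0.1483]
C [513.  -38.6] L 111.6 60.3 angs [-15.5 -19.3 -18.1 -19.5] [4, 16, 24, 6]
C [510.7 -42.5] L 114.4 59.7 angs [-17.9 -17.4 -18.1 -18. ] [22, 22, 23, 10]
```

View pics/sF.png

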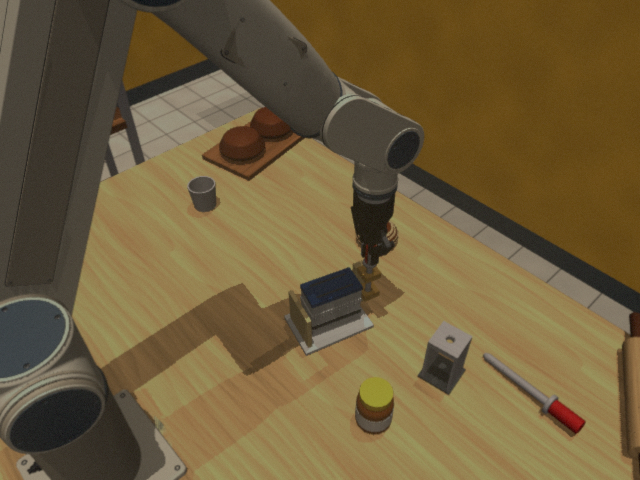

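View pics/tF.png

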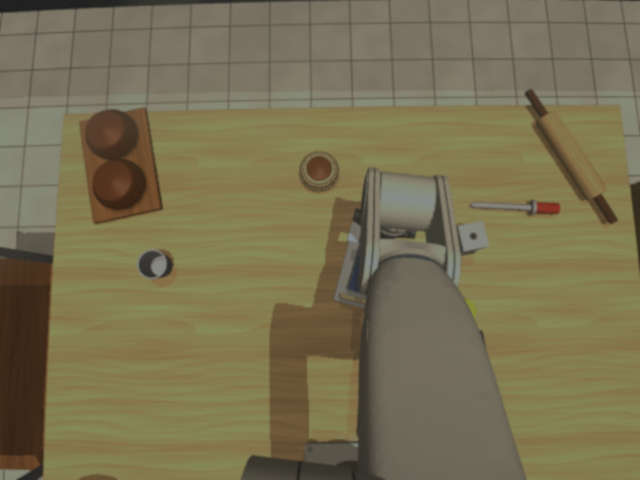

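```bash
python3 -c "
from workcell import *
print(close_job())"
```

```text
the job is handed in; nothing more can be done
None
```

I stacked the silver tin on the base tin and the blue tin on top of it. I then threaded the small red-handled rod through both bushings and handed the job in at 23.3 s, still gripping it.

- **Rod height:** The gap under the collar is about 20 mm. Arm position gives about 19.7 mm, and depth readings put it at about 20–21 mm. The rim seen in the picture suggested up to 2 mm more.
- **Rod at rest:** The tool was within 0.1° of vertical and the joints were essentially still. Force at the wrist was about 2 N, roughly the rod's own weight, so nothing was pressing or jamming. The last measured grip opening was 19.6 mm on the 22 mm handle. Set grip was 100 N.
- **Stack:** In the side view after each release the tin edges lined up to about 1 mm. The base tin itself sits about 2° and a few millimetres off the carrier's axis, and I matched the stack to that tin.
- **Final stack check:** The last side-view check agreed to about 2 mm and 1°. The top-view check was partly blocked by the arm and is not reliable.
- **Bystanders:** The cup was in place in both final views. The jar and the loaf were each clear in one view and partly hidden in the other.

**Toppled look-alike:** The larger red-handled look-alike, standing at the start, was lying on the bench when I next looked, as I approached the rod. I don't know whether the arm caused it. None of the force readings I took showed a contact. It lay still, well inside the bench edge, and I left it there.

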